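Add the second ring weight to the spring balance

ROBOT

A 7-joint arm with a two-finger parallel gripper is mounted at the origin on the work surface. World frame = base frame: x ahead of the robot, y to its left, z up, the work surface at z = 0. Lengths are in m, angles in rad, forces in N, time in s.
With the tool pointing down it reaches from about 0.425 to 0.825 m from the base axis. Payload 3.6 kg.
Tool frame: the origin (TCP) lies midway between the tips of the shut fingers; the grasp point (between the pads) lies 19 mm behind it; z points along the fingers, y is the direction in which the jaws open and shut (so a half turn about z gives the same grasp; the last joint's range is limited). The gripper opens to 93 mm and grips with 3 to 60 N. Pads are 15 mm wide; open, the fingers measure 128 mm over their backs; the gripper's body (75 mm by 188 mm) begins 65 mm behind the grasp point.
Start: joints at [-1.319, 0.615, -0.013, 1.423, 0.008, 1.103, -0.04], TCP at [0.179, 0.625, 0.219] pointing down, gripper open.
Joint ranges: [-3.12, 3.12], [-0.3, 2.06], [-1.34, 1.32], [0.26, 2.42], [-1.36, 4.5], [0.01, 1.98], [-2.84, 2.84]. Speed limits (rad/s): [2.79, 2.79, 3.14, 3.14, 3.14, 3.14, 3.14].

INTERFACE

Orientations are given as a rotation vector (axis times angle).
In Python, from workcell import ctrl, viewer, ticket, spotter gives the robot as it stands. The module is installed in compiled form; this text tells all that it offers.
- The arm moves only by the tool send_rows, never from a script. Its argument "increments" is a list of rows, each a list of 6 numbers: the shift along the world's x, y, z in m, then the turn, a rotation vector about the world's x, y, z in rad. A call has 1 to 20 rows; each row is the pose to reach, as a shift and turn from the pose commanded when the call began; what a row does not reach only later rows make up. A row lasts 1/12 s, in which the tool goes at most 41.7 mm and 7.16 degrees, less where a joint would pass 70% of its speed; a pose out of reach is approached as far as the arm can. A call with a gripper value outside its range is refused whole. "jaw" is the opening, from 0 (shut) to 1 (fully open), set as the call begins (left out, the last holds). The fingers move at their own pace and stop on an object; "grip_force" is the grip in N (left out, the last holds). Time passes only in rows, so rows that repeat a pose let the fingers close. It gives the time, the measured TCP pose, the force and the opening at its end, in the units of the state.
- ctrl.get_obs(): the state, without advancing time (a new reading comes with each control period).
- viewer.camera(name): name is "side" or "top"; returns (picture, depth): 400x640x3 uint8, red, green, blue; 400x640 float32, m along the optical axis (not along the pixel's ray), 0 where there is no reading.
- viewer.camera_params(name): a dict with "fx", "fy", "cx", "cy" (pixels), "view" (4x4, takes a point from world to camera coordinates). Camera axes: x right, y down, z forward; pixel columns grow to the right and rows downward; lengths in m; the calibration is good to about 2 mm. A picture is of the moment at which its call begins. camera_params takes no time and is no camera call.
- ticket.hand_in(): hands the job in, once; it reports no verdict.
Trained networks look in the newest picture that a camera, given by its name, has taken for a name from the list of things; names that differ only in an ending like _2 or _b are one class to them, and where a whole thing is asked for, a point or a joint stands for the part that bears it (a point fixed in the world has none). Each returns a list of dicts, best first, with "conf" (0 to 1); they miss things now and then, are a little off and sometimes report something else, mostly with a low value. They report only what shows in the picture. A call takes as long as a camera call. They do not tell look-alikes from the thing itself.
- spotter.search_frame(camera, query): "point" ([column, row] in pixels, amid what is visible of it).
- spotter.tip_of(camera, query): "point" ([column, row] in pixels: a listed point, or the origin of a listed thing).
The state is a dict: "t": time; "joint_pos": joint angles; "dq": joint speeds; "effort": joint torques, N m; "eef_pos": TCP position; "tool_rot": TCP orientation; "contact_force": force on the tool from outside, world axes, zero at the start; "wrist_torque": the same for the moment, N m; "gripper_width": opening from 0.0 (shut) to 1.0 (fully open).
Only numpy, scipy, OpenCV 4.12 (cv2) and the standard library are available. Lean on these libraries where they do the work, as an engineer would, in place of code of your own. Each camera call takes 0.05 s, during which the arm holds its last target. There are 200 camera calls.

TASK

The spring balance on the retort stand is being checked with ring weights: one black ring already hangs on its hook, the other lies flat on the bench. Hang the second ring on the same hook next to the first, nudging the first along the hook if there is no room, and ease the weight gently onto the spring so that the hook never jerks or bounces. The first ring must stay on the hook throughout, both must end hanging freely and at rest, and the other things on the bench stay where they are.

Things in the scene. Friction and masses are not known exactly. Their poses are not given: they have to be found in the camera images.
- hook (a joint): How far the spring has let the hook down (m): 0 with the first ring on it at the start, growing downwards; it can go to 0.11. The spring yields about 12.5 mm per newton (80 N/m) and is lightly damped, so a load let go too early or pulled down too far makes it bounce. A gentle hand keeps the hook slower than about 0.2 m/s.
- hook_root (a point): Where the balance's upright rod (8 mm thick) meets the hook's level arm (round, 8 mm thick): point on the arm's axis. It moves with the hook. x points away from the hook's end (away from the robot, yaw varies), z up; the arm runs 54 mm along -x, then its end turns up. Rings hang at x = -50 to -4 mm; the arm's top is at z = +4 mm. At the start 250 to 290 mm above the bench.
- hook_tip (a point): Top of the hook's upturned end: x = -58, z = +24 mm from hook_root. It rises almost at a right angle from the arm, leaning 4 mm outward. A ring must be lifted over this point to get on or off. It moves with the hook.
- balance: The spring balance: fixed upright clear tube, 33 mm across its caps, 204 mm long, over the hook. Origin: centre of its lower end, 60 mm above hook_root at the start; axes as the hook's. A clamp holds it to the retort stand's rod (12 mm thick, 574 mm high) that stands 75 mm behind it (+x). The stand's grey base, 250 x 130 x 14 mm, lies under the hook, x = -125 to +125 mm.
- ring_hung: The first ring weight: black vinyl-coated metal ring of round section, outer diameter 110, hole 78, section 16 mm, 0.35 kg. It hangs on the hook's arm and slides along it with light friction; often too near the upturned end to leave room for another. Origin: the ring's centre, 35 mm below the axis of the hook's arm. Its own x is the ring's axis, level.
- ring_loose: The second ring weight: looks the same (round section 16 mm, outer diameter 110, hole 78 mm, black) but its weight is not known, 0.14 to 0.56 kg. It lies flat on the bench, free to be gripped across its section. Origin: the ring's centre, 8 mm above the bench. Its own z is the ring's axis, upright while it lies flat. On the hook it swings until that axis is level and comes to rest in 3 to 4 s.
- cork_ring: Bystander: a brown cork flask support ring, outer diameter 110 mm, hole 60 mm, 30 mm high, flat on the bench. Origin at the centre of its underside. Not to be used.
- dish: Bystander: white porcelain evaporating dish, rim diameter 100 mm, 40 mm high. Origin at the centre of its underside.
- beaker: Bystander: glass beaker, 70 mm across, 95 mm high, to the right. Origin at the centre of its underside.
- bottle_white: Bystander: white bottle with blue cap, 70 mm across, 170 mm high, at the back. Origin at the centre of its underside.
- bottle_amber: Bystander: amber bottle with black cap, 63 mm across, 153 mm high, at the back. Origin at the centre of its underside.
- flask: Bystander: glass conical flask, 85 mm across, 144 mm high, to the right. Origin at the centre of its underside.
- wash_bottle: Bystander: white wash bottle with red cap and bent spout, 66 mm across, about 195 mm high, to the right. Origin at the centre of its underside.
There are look-alikes about, which are no part of the job. What is shaped like the ring_loose but blue, white or yellow is not meant.

How it is judged:
By the outcome, as a careful person would: the job done as asked, in the order asked, and still so for the second after the job is handed in, with the robot touching nothing.
It also fails if it takes over 72 s, if anything falls off the work surface, if the arm or the gripper's body presses on something with over 40 N, if the wrist force passes 120 N, or if a joint passes its speed limit or range.

## Working session

There is one attempt and no reset: what is moved stays moved. The work goes in short steps, Python scripts to look and compute and a tool call to move; the robot and the scene stay as the last step left them, time stands still between calls to the robot, and variables do not carry over. Pictures are saved under pics/ and viewed, about 8 in all and at most 12, crops included, and the job is handed in when it is done.

Besides the shell and the picture viewer there is one more tool, called after "Request:" by a JSON object that holds its "op" and its "data". send_rows: Moves the arm, as the interface text tells. Its arguments: {"type":"object","properties":{"increments":{"type":"array","items":{"type":"array","items":{"type":"number"}}},"jaw":{"type":"number"},"grip_force":{"type":"number"}},"required":["increments"]}

```bash
mkdir -p pics; cat > h.py <<'E'
import numpy as np, cv2
from workcell import ctrl, viewer, ticket, spotter
def shot(c,name=None):
    p,d=viewer.camera(c)
    if name: cv2.imwrite(f'pics/{name}.png',p[:,:,::-1])
    return p,d
def world(c,u,v,z):
    """u,v arrays, depth z -> world"""
    k=viewer.camera_params(c)
    u,v,z=map(np.asarray,(u,v,z))
    P=np.stack([(u-k['cx'])/k['fx']*z,(v-k['cy'])/k['fy']*z,z,np.ones_like(z*1.0)],-1)
    return (P@np.linalg.inv(np.array(k['view'])).T)[...,:3]
def pix(c,P):
    k=viewer.camera_params(c); q=(np.array(k['view'])@np.r_[P,1])
    return q[0]/q[2]*k['fx']+k['cx'],q[1]/q[2]*k['fy']+k['cy'],q[2]
E
python3 - <<'E'
from h import *
np.set_printoptions(precision=4,suppress=True)
print(ctrl.get_obs())
for c in('side','top'):
    p,d=shot(c,c+'0')
    k=viewer.camera_params(c);print(c,k['fx'],k['cx'],k['cy']);V=np.linalg.inv(np.array(k['view']));print(V)
    for q in('hook_root','hook_tip','ring_hung','ring_loose','balance'):
        for r in spotter.tip_of(c,q)[:3]:
            u,v=r['point'];ui,vi=int(u),int(v)
            z=d[vi,ui] if 0<=ui<640 and 0<=vi<400 else 0
            print(q,np.round(r['point'],1),round(r['conf'],2),z,world(c,u,v,z))
E
```

```text
{'t': 0.0, 'joint_pos': array([-1.3185,  0.6159, -0.0126,  1.4249,  0.0081,  1.1034, -0.0404]), 'dq': array([-0.0013,  0.0001,  0.0006,  0.0008,  0.0007, -0.0012, -0.0004]), 'effort': array([  0.0002, -45.8942,   0.209 , -16.5743,  -0.0611,   0.0205,
         0.0002]), 'eef_pos': array([0.1787, 0.6241, 0.2175]), 'tool_rot': array([-0.4364, -3.1108,  0.004 ]), 'contact_force': array([-0.1351, -0.0524,  0.4163]), 'wrist_torque': array([0.0353, 0.0375, 0.023 ]), 'gripper_width': 1.0007325969673684}
side 438.8052343098431 324.1934582027934 201.2411827880217
[[ 0.9799 -0.1038  0.1704  0.3649]
 [-0.1996 -0.4954  0.8454 -1.2671]
 [-0.0033 -0.8624 -0.5062  0.9181]
 [ 0.      0.      0.      1.    ]]
hook_root [361.8 200.3] 0.6 1.2505007 [ 0.6834 -0.23    0.2871]
hook_tip [347.2 191.4] 0.58 1.6683174 [0.7389 0.1444 0.1056]
hook_tip [275.8 220.6] 0.45 1.6872625 [0.4624 0.1596 0.0004]
ring_hung [276.7 227.2] 0.38 1.6440718 [0.4607 0.1101 0.0026]
ring_loose [315.2 243.3] 0.84 1.5541369 [ 0.5831 -0.0207  0.003 ]
ring_loose [319.1 220.2] 0.83 1.6957974 [ 0.6271  0.1342 -0.0034]
ring_loose [276.1 224.7] 0.78 1.6665164 [ 0.4607  0.1341 -0.0017]
balance [364.  180.6] 0.66 1.236975 [ 0.6917 -0.2149  0.3418]
top 488.4038033950766 319.9147945883069 206.16757614933567
[[ 0.0201 -0.9856  0.1682  0.3545]
 [-0.9998 -0.0195  0.005  -0.0708]
 [-0.0017 -0.1682 -0.9857  1.6937]
 [ 0.      0.      0.      1.    ]]
hook_root [366.1 175.2] 0.5 1.4502391 [ 0.6918 -0.1988  0.2794]
hook_tip [366.4 168.9] 0.61 1.3497471 [ 0.6856 -0.1905  0.3803]
ring_hung [366.  184.2] 0.81 1.4452552 [ 0.6644 -0.1986  0.2798]
ring_loose [266.9 255. ] 0.92 1.6868801 [0.4683 0.1174 0.0028]
ring_loose [270.1 207.4] 0.74 1.7153515 [0.6352 0.1127 0.0024]
ring_loose [310.2 270.7] 0.65 1.6830696 [ 0.4177 -0.0332 -0.0027]
balance [367.1 169.7] 0.73 1.3489069 [ 0.6833 -0.1924  0.3808]
```

```bash
python3 - <<'E'
import cv2,numpy as np
s=cv2.imread('pics/side0.png');t=cv2.imread('pics/top0.png')
a=cv2.resize(s[130:330,220:420],(400,400),interpolation=cv2.INTER_CUBIC)
b=cv2.resize(t[130:330,230:430],(400,400),interpolation=cv2.INTER_CUBIC)
cv2.imwrite('pics/c1.png',np.hstack([a,b]))
c=cv2.resize(s[170:245,310:410],(800,600),interpolation=cv2.INTER_CUBIC)
cv2.imwrite('pics/c2.png',c)
E
```

```text
(no output)
```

View pics/c1.png

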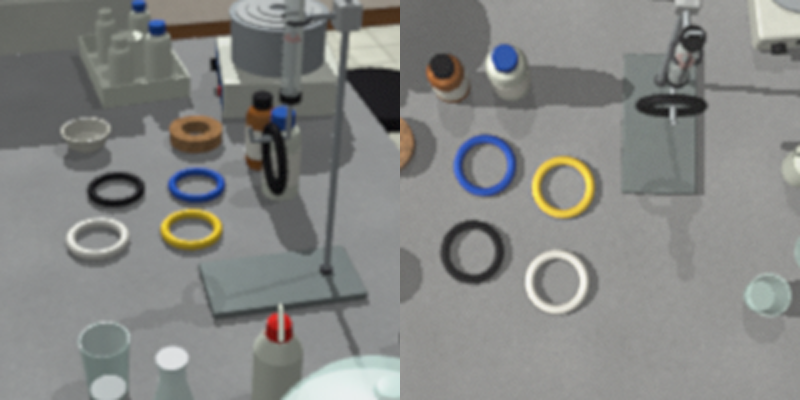

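View pics/c2.png

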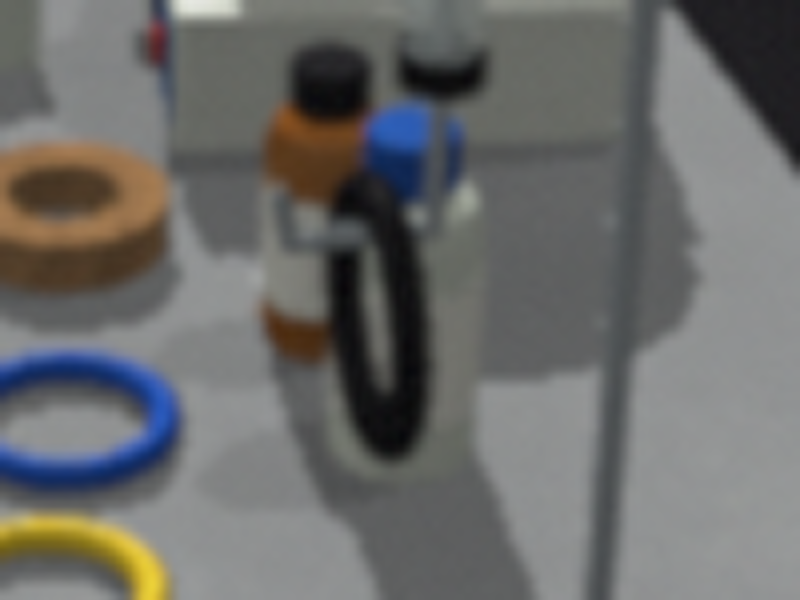

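View pics/side0.png

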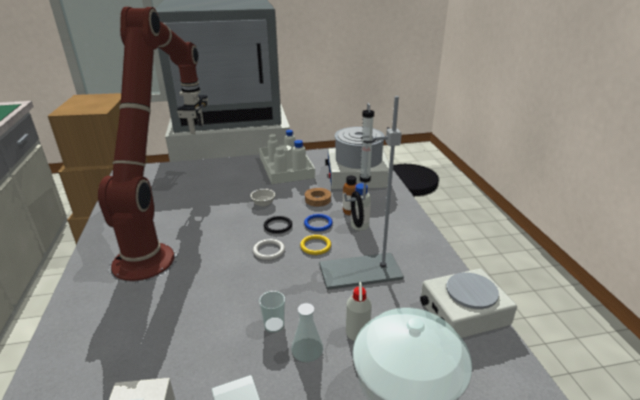

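The side view shows the hook's tip at about pixel (345,195) and its root at (364,199), with the hung ring between them at about (357,200). The black loose ring is at (278,225) in the side view and about (267,255) in the top view. The blue, yellow and white rings are look-alikes.

```bash
python3 - <<'E'
from h import *
from scipy.optimize import least_squares
np.set_printoptions(precision=4,suppress=True)
clouds={}
for c in('side','top'):
    p,d=shot(c)
    v,u=np.mgrid[:400,:640]; W=world(c,u,v,d); W[d==0]=np.nan; clouds[c]=(p,W,u,v)
    dark=p.max(2)<70
    # loose
    g=(45,)
    L=dark&(abs(W[...,2]-.01)<.02)&(abs(W[...,0]-.468)<.09)&(abs(W[...,1]-.117)<.09)
    q=W[L]; 
    f=least_squares(lambda s:(np.hypot(q[:,0]-s[0],q[:,1]-s[1])-s[2]),[.468,.117,.047],loss='soft_l1',f_scale=.005)
    print(c,'loose',len(q),f.x,'bench z',np.nanmedian(W[...,2][abs(W[...,2])<.02]))
    H=dark&(abs(W[...,2]-.24)<.09)&(abs(W[...,0]-.67)<.1)&(abs(W[...,1]+.2)<.08)
    q=W[H]; 
    if len(q)>20:
        m=np.median(q,0); q=q[np.linalg.norm(q-m,axis=1)<.09]
        print(c,'hung',len(q),q.mean(0),q.min(0),q.max(0),np.linalg.svd(q-q.mean(0))[2][2])
    # stand base
    B=(abs(W[...,2]-.014)<.006)&(abs(W[...,0]-.68)<.2)&(abs(W[...,1]+.2)<.15)&(p[...,2].astype(int)-p[...,0]>-5)&(p.max(2)<130)
    k=B.astype(np.uint8)
    n,lab,st,ce=cv2.connectedComponentsWithStats(cv2.morphologyEx(k,cv2.MORPH_OPEN,np.ones((3,3))))
    i=1+np.argmax(st[1:,4]); q=W[lab==i]; r=cv2.minAreaRect((q[:,:2]*1000).astype(np.float32)); print(c,'base',st[i],r)
# rod: side, grey points with z .1-.5
for c in('side','top'):
    p,W,u,v=clouds[c]
    R=(W[...,2]>.06)&(W[...,2]<.6)&(abs(W[...,0]-.72)<.12)&(abs(W[...,1]+.22)<.1)
    for z0 in np.arange(.05,.62,.05):
        q=W[R&(abs(W[...,2]-z0)<.025)]
        if len(q): 
            lab=np.round(q[:,0]/.02)
            print(c,round(z0,2),len(q),{round(float(l)*.02,2):(int((lab==l).sum()),np.round(np.median(q[lab==l],0),3).tolist()) for l in np.unique(lab)})
# triangulate root, tip, ring_hung
def tri(a,b):
    A=[]
    for c,(x,y) in(('side',a),('top',b)):
        k=viewer.camera_params(c);K=np.array([[k['fx'],0,k['cx']],[0,k['fy'],k['cy']],[0,0,1]]);P=K@np.array(k['view'])[:3]
        A+= [x*P[2]-P[0],y*P[2]-P[1]]
    X=np.linalg.svd(np.array(A))[2][3];return X[:3]/X[3]
print('root',tri((361.8,200.3),(366.1,175.2)),tri((364.4,199.4),(366.1,175.2)))
t=cv2.imread('pics/top0.png');cv2.imwrite('pics/c3.png',cv2.resize(t[140:215,320:420],(800,600),interpolation=cv2.INTER_CUBIC))
E
```

```text
side loose 233 [0.4656 0.1125 0.0468] bench z 0.0007780306542080062
side hung 317 [ 0.6755 -0.2123  0.2475] [ 0.6694 -0.2588  0.1946] [ 0.6848 -0.1538  0.2964] [-1.     -0.0049  0.0066]
side base [359 265  45  16 201] ((761.8201293945312, -226.0878448486328), (65.76963806152344, 139.14015197753906), 58.34144973754883)
top loose 302 [0.4657 0.1188 0.0469] bench z 0.00088206672229596
top hung 271 [ 0.6757 -0.1988  0.2572] [ 0.6679 -0.2486  0.193 ] [ 0.6852 -0.1465  0.3008] [-1.      0.0064 -0.0049]
top base [355 221   9   6  39] ((582.8530883789062, -198.8599853515625), (28.063697814941406, 18.57195472717285), 89.74568939208984)
side 0.05 13 {0.76: (6, [0.769, -0.204, 0.064]), 0.78: (7, [0.773, -0.207, 0.066])}
side 0.1 48 {0.76: (16, [0.769, -0.204, 0.102]), 0.78: (32, [0.774, -0.206, 0.098])}
side 0.15 51 {0.76: (17, [0.768, -0.204, 0.152]), 0.78: (34, [0.773, -0.206, 0.149])}
side 0.2 172 {0.66: (2, [0.67, -0.193, 0.204]), 0.68: (114, [0.675, -0.187, 0.208]), 0.76: (18, [0.769, -0.204, 0.2]), 0.78: (38, [0.774, -0.206, 0.198])}
side 0.25 204 {0.64: (2, [0.643, -0.203, 0.274]), 0.66:
[... 2634 characters left out ...]
45 217 {0.68: (57, [0.685, -0.197, 0.459]), 0.7: (41, [0.696, -0.184, 0.464]), 0.72: (7, [0.712, -0.185, 0.464]), 0.74: (22, [0.742, -0.197, 0.465]), 0.76: (49, [0.756, -0.194, 0.461]), 0.78: (41, [0.772, -0.168, 0.47])}
top 0.5 210 {0.68: (43, [0.685, -0.196, 0.498]), 0.7: (10, [0.694, -0.186, 0.495]), 0.76: (101, [0.765, -0.199, 0.48]), 0.78: (56, [0.778, -0.193, 0.481])}
top 0.55 192 {0.68: (42, [0.686, -0.198, 0.538]), 0.7: (99, [0.698, -0.197, 0.54]), 0.72: (7, [0.711, -0.2, 0.54]), 0.76: (31, [0.768, -0.198, 0.554]), 0.78: (13, [0.773, -0.198, 0.572])}
top 0.6 7 {0.76: (2, [0.768, -0.202, 0.576]), 0.78: (5, [0.773, -0.2, 0.576])}
root [ 0.6936 -0.1997  0.2688] [ 0.6968 -0.2001  0.2705]
```

View pics/c3.png

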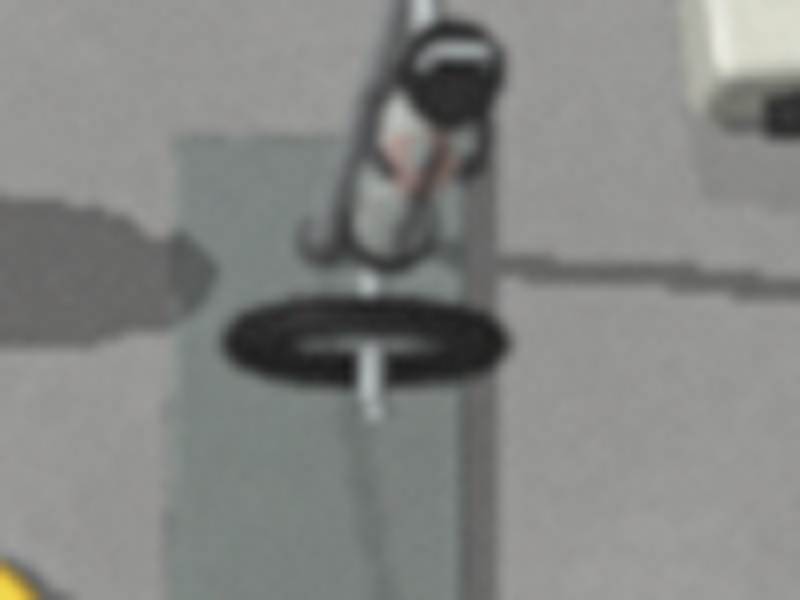

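The hook root is near (0.697, -0.200, 0.278), with yaw about 0 and the hung ring at x = -20 mm on the arm. The loose ring's centre is at (0.4656, 0.1155). I plan to grip the loose ring's near side from above, pitch the tool up to horizontal and hang it. First I'll test the pitch-up in free space.

Request:
{"op": "send_rows", "data": {"increments": [[0,0,0.03,0.48,-0.138,0],[0,0,0.03,0.48,-0.138,0],[0,0,0.03,0.48,-0.138,0],[0,0,0.03,0.48,-0.138,0],[0,0,0.03,0.96,-0.276,0],[0,0,0.03,0.96,-0.276,0],[0,0,0.03,0.96,-0.276,0],[0,0,0.03,0.96,-0.276,0],[0,0,0.03,1.51,-0.434,0],[0,0,0.03,1.51,-0.434,0],[0,0,0.03,1.51,-0.434,0],[0,0,0.03,1.51,-0.434,0],[0,0,0.03,1.51,-0.434,0],[0,0,0.03,1.51,-0.434,0],[0,0,0.03,1.51,-0.434,0]]}}

```text
t: 1.95
eef_pos: [0.1863, 0.6083, 0.2361]
tool_rot: [0.398, 2.776, 1.016]
contact_force: [0.1, -0.3, -1.2]
gripper_width: 0.998
```

```bash
python3 -c "
from h import *
o=ctrl.get_obs();print(o['joint_pos'],o['eef_pos'],o['tool_rot'])"
```

```text
[-1.14880791  0.37916324 -0.28335789  2.10032316  1.73829479  0.22138076
 -1.74980986] [0.18628766 0.60833531 0.23607329] [0.39781981 2.77579707 1.01631126]
```

```bash
cat >> h.py <<'E'
from scipy.spatial.transform import Rotation as R
def rem(pos,Rt):
    o=ctrl.get_obs(); Rc=R.from_rotvec(o['tool_rot'])
    return np.round(np.r_[np.array(pos)-o['eef_pos'],(Rt*Rc.inv()).as_rotvec()],4)
def pose(az,pitch):
    """tool z at azimuth az, pitch up from straight down (rad); jaw y in the vertical plane of az"""
    zt=np.array([np.sin(pitch)*np.cos(az),np.sin(pitch)*np.sin(az),-np.cos(pitch)])
    yt=np.array([np.cos(pitch)*np.cos(az),np.cos(pitch)*np.sin(az),np.sin(pitch)])
    return R.from_matrix(np.stack([np.cross(yt,zt),yt,zt],1))
E
python3 -c "
from h import *
R0=R.from_rotvec([-0.4364,-3.1108,.004]).as_matrix();print(R0,pose(1.291,0).as_matrix())
print(R.from_rotvec(ctrl.get_obs()['tool_rot']).as_matrix())
print(rem([.179,.625,.249],pose(1.291,1.571)))"
```

```text
[[-9.61399646e-01  2.75154972e-01 -6.79575211e-04]
 [ 2.75155810e-01  9.61396457e-01 -2.47634698e-03]
 [-2.80379844e-05 -2.56774818e-03 -9.99996703e-01]] [[-0.9611117  0.2761599  0.       ]
 [ 0.2761599  0.9611117  0.       ]
 [ 0.         0.        -1.       ]]
[[-0.95203998  0.19276063  0.23761989]
 [ 0.30062201  0.73389937  0.60911257]
 [-0.05697617  0.65133329 -0.75664963]]
[-0.0073  0.0167  0.0129  0.8389 -0.1971  0.0489]
```

Request:
{"op": "send_rows", "data": {"increments": [[0,0,0,0.84,-0.2,0.05],[0,0,0,0.84,-0.2,0.05],[0,0,0,0.84,-0.2,0.05],[0,0,0,0.84,-0.2,0.05],[0,0,0,0.84,-0.2,0.05],[0,0,0,0.84,-0.2,0.05],[0,0,0,0.84,-0.2,0.05],[0,0,0,0.84,-0.2,0.05],[0,0,0,0.84,-0.2,0.05],[0,0,0,0.84,-0.2,0.05],[0,0,0,0.84,-0.2,0.05],[0,0,0,0.84,-0.2,0.05],[0,0,0,0.84,-0.2,0.05],[0,0,0,0.84,-0.2,0.05]]}}

```text
t: 3.12
eef_pos: [0.1983, 0.6461, 0.2298]
tool_rot: [0.29, 2.076, 2.068]
contact_force: [-0.3, -0.2, 0.7]
gripper_width: 1.003
```

```bash
python3 -c "
from h import *
o=ctrl.get_obs();print(o['joint_pos'],o['eef_pos'],o['tool_rot'])
print(R.from_rotvec(ctrl.get_obs()['tool_rot']).as_matrix())
print(rem([.179,.625,.249],pose(1.291,1.571)))"
```

```text
[-0.5733616   1.42573234 -1.34261341  2.4194777   3.18109261  1.68872576
 -1.83165849] [0.19828282 0.64605157 0.22981188] [0.29035763 2.07619568 2.06790164]
[[-9.61416654e-01  3.08452582e-04  2.75096205e-01]
 [ 2.75095235e-01  3.95954329e-03  9.61408827e-01]
 [-7.92706296e-04  9.99992113e-01 -3.89162470e-03]]
[-0.0193 -0.0211  0.0192  0.0042 -0.0004 -0.0011]
```

```bash
cat > fk.py <<'E'
import numpy as np, itertools
from scipy.spatial.transform import Rotation as R
from scipy.optimize import least_squares
D=[([-1.3185,.6159,-.0126,1.4249,.0081,1.1034,-.0404],[.1787,.6241,.2175],[-.4364,-3.1108,.004]),
([-1.14880791,.37916324,-.28335789,2.10032316,1.73829479,.22138076,-1.74980986],[.18628766,.60833531,.23607329],[.39781981,2.77579707,1.01631126]),
([-.5733616,1.42573234,-1.34261341,2.4194777,3.18109261,1.68872576,-1.83165849],[.19828282,.64605157,.22981188],[.29035763,2.07619568,2.06790164])]
def fk(q,p,s):
    o1,o7,h,a1,L1,a2,L2,a3,L3=p
    A=lambda ax,t:R.from_euler(ax,t)
    T=A('z',s[0]*q[0]+o1); P=np.array([0,0,h])+T.apply([a1,0,0])
    T=T*A('y',q[1])*A('z',s[1]*q[2]); P=P+T.apply([a2,0,L1])
    T=T*A('y',s[4]*q[3]); P=P+T.apply([-a2,0,0]); T=T*A('z',s[2]*q[4]); P=P+T.apply([a3,0,L2])
    T=T*A('y',s[5]*q[5]); P=P+T.apply([-0*a3,0,L3]) ; T=T*A('z',s[3]*q[6]+o7)
    return P,T
def resid(p,s):
    r=[]
    for q,x,w in D:
        P,T=fk(q,p,s); r+=list((P-x)*5)+list((T*R.from_rotvec(w).inv()).as_rotvec())
    return np.array(r)
if __name__=='__main__':
    out=[]
    for s in itertools.product([1,-1],repeat=6):
        for o7 in (0,1.57,3.14,-1.57):
            o1=1.2918+s[0]*1.3185
            f=least_squares(resid,[o1,o7,.3,0,.4,0,.4,0,.25],args=(s,),max_nfev=60)
            out.append((f.cost,s,np.round(f.x,4)))
    for o in sorted(out,key=lambda o:o[0])[:4]: print(o)
E
python3 fk.py
```

```text
(np.float64(0.0009416310150172082), (-1, -1, -1, -1, 1, 1), array([-0.0283,  1.5542,  0.2504,  0.0083,  0.5322,  0.0076,  0.3665,
        0.0048,  0.2993]))
(np.float64(0.000941631015017221), (-1, -1, -1, -1, 1, 1), array([-0.0283,  1.5542,  0.2504,  0.0083,  0.5322,  0.0076,  0.3665,
        0.0048,  0.2993]))
(np.float64(0.0009416310150172284), (-1, -1, -1, -1, 1, 1), array([-0.0283,  1.5542,  0.2504,  0.0083,  0.5322,  0.0076,  0.3665,
        0.0048,  0.2993]))
(np.float64(0.0009416310150172355), (-1, -1, -1, -1, 1, 1), array([-0.0283,  1.5542,  0.2504,  0.0083,  0.5322,  0.0076,  0.3665,
        0.0048,  0.2993]))
```

```bash
cat > plan.py <<'E'
from h import *
from fk import fk,resid
from scipy.optimize import least_squares
S=(-1,-1,-1,-1,1,1)
lo=np.array([-3.12,-.3,-1.34,.26,-1.36,.01,-2.84]);hi=np.array([3.12,2.06,1.32,2.42,4.5,1.98,2.84])
f=least_squares(lambda a:resid([a[0],np.pi/2,a[1],0,a[2],0,a[3],0,a[4]],S),[0,.25,.53,.37,.3])
PR=[f.x[0],np.pi/2,f.x[1],0,f.x[2],0,f.x[3],0,f.x[4]]
F=lambda q:fk(q,PR,S)
def ik(pos,Rt,q0,w=.01,pref=None):
    pref=np.array(q0 if pref is None else pref,float)
    def g(q):
        P,T=F(q);return np.r_[(P-pos)*10,(T*Rt.inv()).as_rotvec()*3,w*(q-pref)]
    r=least_squares(g,np.clip(q0,lo+.03,hi-.03),bounds=(lo+.02,hi-.02))
    P,T=F(r.x);return r.x,np.linalg.norm(P-pos),np.linalg.norm((T*Rt.inv()).as_rotvec())
def down(p):  # away-type grip at the hang: tool z +x, y down
    return p*R.from_euler('z',np.pi)
E
python3 - <<'E'
from plan import *
np.set_printoptions(precision=3,suppress=True)
print(PR,f.cost)
az=.243; c=np.array([.4656,.1155]); g=c+.047*np.array([np.cos(az),np.sin(az)])
for z in(.3,.12,.003): print('pick',g,ik(np.r_[g,z],pose(az,0),[-az,.7,0,1.9,0,.45,0]))
for x,z in((.56,.24),(.66,.24),(.66,.19),(.66,.12)):
    print('hang',x,z,ik([x,-.2,z],down(pose(0,np.pi/2)),[.5,.9,0,2.3,3.1,1.6,0]))
    print('  tw',ik([x,-.2,z],pose(0,np.pi/2),[.5,.9,0,2.3,3.1,1.6,-2.5]))
E
```

```text
[np.float64(-0.027938942692337494), 1.5707963267948966, np.float64(0.25078618044895024), 0, np.float64(0.5490869501607789), 0, np.float64(0.3760783366825135), 0, np.float64(0.31130682276388966)] 0.0020458774290752495
pick [0.511 0.127] (array([-0.263,  0.343, -0.011,  1.657,  0.004,  1.141, -0.004]), np.float64(2.520920983075022e-06), np.float64(9.936707554642978e-06))
pick [0.511 0.127] (array([-0.267,  0.547, -0.007,  1.898,  0.005,  0.696, -0.006]), np.float64(8.385459714018672e-07), np.float64(3.3629051214352744e-06))
pick [0.511 0.127] (array([-0.269,  0.74 , -0.003,  1.972,  0.005,  0.429, -0.005]), np.float64(2.5847418313502165e-07), np.float64(1.0492041058887714e-06))
hang 0.56 0.24 (array([0.654, 0.857, 0.081, 2.4  , 3.97 , 1.698, 0.042]), np.float64(0.034210983037548943), np.float64(0.08691191942669713))
  tw (array([ 1.008,  0.908, -0.444,  2.4  ,  3.932,  1.402, -2.82 ]), np.float64(0.0342119235647697), np.float64(0.0869078101253337))
hang 0.66 0.24 (array([0.487, 0.843, 0.008, 2.32 , 3.662, 1.592, 0.005]), np.float64(1.3768487018138158e-06), np.float64(1.0275529150828339e-05))
  tw (array([ 0.803,  0.899, -0.461,  2.32 ,  3.643,  1.414, -2.82 ]), np.float64(3.4663901274061238e-06), np.float64(2.1771923964623293e-05))
hang 0.66 0.19 (array([0.472, 0.967, 0.031, 2.308, 3.663, 1.699, 0.044]), np.float64(1.4804695413093417e-06), np.float64(9.968664767058365e-06))
  tw (array([ 0.732,  1.002, -0.35 ,  2.308,  3.681,  1.535, -2.82 ]), np.float64(2.454523453376833e-06), np.float64(1.698942847859731e-05))
hang 0.66 0.12 (array([0.447, 1.134, 0.063, 2.265, 3.661, 1.822, 0.076]), np.float64(1.8778126276236882e-06), np.float64(1.0696769774049383e-05))
  tw (array([ 0.66 ,  1.15 , -0.233,  2.265,  3.721,  1.674, -2.82 ]), np.float64(1.8244834230591517e-06), np.float64(1.3802980824054626e-05))
```

```bash
cat >> plan.py <<'E'
def wp(q):
    T=R.from_euler('z',-q[0]+PR[0])*R.from_euler('y',q[1])*R.from_euler('z',-q[2]);e=np.array([0,0,PR[2]])+T.apply([0,0,PR[4]])
    T=T*R.from_euler('y',q[3]);return e,e+T.apply([0,0,PR[6]])
def path(q0,q1,n):
    "rows relative to the current measured pose (fk offset removed at q0)"
    q0=np.array(q0);q1=np.array(q1);P0,T0=F(q0);Pp,Tp=P0,T0
    for i in range(1,n+1):
        q=q0+(q1-q0)*i/n;P,T=F(q);e,w=wp(q)
        st=np.degrees(np.linalg.norm((T*Tp.inv()).as_rotvec()));sp=np.linalg.norm(P-Pp)*1e3;Pp,Tp=P,T
        print(np.round(np.r_[P-P0,(T*T0.inv()).as_rotvec()],3).tolist(),'| st %.1f mm %.1f'%(st,sp),np.round(P,2),'el',e.round(2),'wr',w.round(2))
E
python3 - <<'E'
from plan import *
np.set_printoptions(precision=3,suppress=True)
q0=ctrl.get_obs()['joint_pos']
path(q0,[-.265,.343,0,1.657,0,1.141,0],32)
E
```

```text
[0.024, -0.0, -0.03, -0.128, -0.086, -0.048] | st 9.3 mm 38.8 [0.23 0.64 0.2 ] el [0.46 0.28 0.35] wr [0.12 0.35 0.23]
[0.051, -0.006, -0.059, -0.257, -0.165, -0.097] | st 9.1 mm 39.7 [0.25 0.64 0.17] el [0.46 0.27 0.37] wr [0.13 0.36 0.23]
[0.081, -0.016, -0.085, -0.386, -0.236, -0.147] | st 8.9 mm 40.6 [0.28 0.63 0.15] el [0.46 0.26 0.38] wr [0.14 0.37 0.23]
[0.112, -0.031, -0.107, -0.515, -0.299, -0.198] | st 8.7 mm 41.5 [0.31 0.61 0.13] el [0.46 0.26 0.4 ] wr [0.15 0.37 0.23]
[0.144, -0.051, -0.127, -0.643, -0.352, -0.249] | st 8.5 mm 42.3 [0.35 0.59 0.11] el [0.46 0.25 0.42] wr [0.16 0.38 0.23]
[0.176, -0.075, -0.142, -0.772, -0.395, -0.3] | st 8.3 mm 42.9 [0.38 0.57 0.09] el [0.46 0.24 0.44] wr [0.17 0.38 0.23]
[0.207, -0.103, -0.154, -0.899, -0.426, -0.352] | st 8.1 mm 43.3 [0.41 0.54 0.08] el [0.45 0.23 0.46] wr [0.19 0.38 0.23]
[0.236, -0.134, -0.162, -1.024, -0.446, -0.404] | st 7.8 mm 43.5 [0.44 0.51 0.07] el [0.45 0.23 0.47] wr [0.2  0.39 0.23]
[0.263, -0.168, -0.167, -1.147, -0.454, -0.454] | st 7.6 mm 43.4 [0.46 0.48 0.07] el [0.44 0.22 0.49] wr [0.22 0.39 0.24]
[0.286,
[... 2060 characters left out ...]
0.023, -1.659, 1.004, -0.858] | st 5.7 mm 12.2 [0.47 0.09 0.21] el [0.26 0.08 0.73] wr [0.5  0.23 0.49]
[0.275, -0.551, -0.01, -1.561, 1.069, -0.847] | st 5.8 mm 14.6 [0.48 0.09 0.22] el [0.24 0.07 0.74] wr [0.51 0.21 0.51]
[0.28, -0.544, 0.005, -1.455, 1.12, -0.836] | st 5.9 mm 17.6 [0.48 0.1  0.24] el [0.23 0.06 0.75] wr [0.51 0.19 0.53]
[0.288, -0.536, 0.023, -1.343, 1.157, -0.824] | st 6.0 mm 21.0 [0.49 0.11 0.26] el [0.21 0.06 0.75] wr [0.51 0.17 0.56]
[0.298, -0.528, 0.043, -1.227, 1.18, -0.813] | st 6.2 mm 24.5 [0.5  0.12 0.28] el [0.2  0.05 0.76] wr [0.51 0.15 0.59]
[0.311, -0.521, 0.068, -1.107, 1.188, -0.802] | st 6.3 mm 28.2 [0.51 0.12 0.3 ] el [0.18 0.04 0.77] wr [0.51 0.12 0.61]
```

```bash
python3 - <<'E'
from plan import *
q0=ctrl.get_obs()['joint_pos']
qA=[-1.0,.45,-.6,1.9,1.9,.9,-1.0]
path(q0,qA,18);print()
path(qA,[-1.2,.343,0,1.657,0,1.141,0],18)
E
```

```text
[-0.005, 0.012, -0.014, -0.091, -0.097, 0.012] | st 7.6 mm 19.1 [0.2  0.66 0.22] el [0.45 0.29 0.36] wr [0.1  0.36 0.24]
[-0.007, 0.023, -0.026, -0.178, -0.19, 0.019] | st 7.3 mm 16.0 [0.19 0.67 0.21] el [0.44 0.3  0.39] wr [0.1  0.37 0.24]
[-0.005, 0.031, -0.036, -0.261, -0.277, 0.021] | st 6.9 mm 13.3 [0.2  0.68 0.2 ] el [0.43 0.3  0.42] wr [0.1  0.38 0.25]
[-0.001, 0.038, -0.044, -0.341, -0.359, 0.019] | st 6.6 mm 11.1 [0.2  0.68 0.19] el [0.41 0.31 0.45] wr [0.1  0.4  0.26]
[0.006, 0.043, -0.049, -0.418, -0.435, 0.012] | st 6.2 mm 9.8 [0.21 0.69 0.18] el [0.4  0.31 0.47] wr [0.1  0.41 0.26]
[0.014, 0.046, -0.051, -0.49, -0.504, 0.002] | st 5.8 mm 9.6 [0.22 0.69 0.18] el [0.38 0.31 0.5 ] wr [0.1  0.42 0.27]
[0.025, 0.049, -0.049, -0.558, -0.565, -0.013] | st 5.3 mm 10.4 [0.23 0.69 0.18] el [0.36 0.31 0.53] wr [0.1  0.43 0.28]
[0.035, 0.05, -0.044, -0.622, -0.619, -0.031] | st 4.9 mm 12.0 [0.24 0.7  0.19] el [0.34 0.31 0.55] wr [0.1  0.44 0.3 ]
[0.047, 0.05, -0.037, -0.68, -0.665, -0.052] | st 4.4 mm 13.8 [0.25 0.7  0.2 ] el [0.32 0.3  0.58] wr [0.1  0.45 0.31]
[0.058, 0.05, -0.025
[... 2519 characters left out ...]
-0.426, 0.693, -0.641] | st 4.6 mm 16.3 [0.29 0.47 0.29] el [0.09 0.18 0.76] wr [0.17 0.49 0.58]
[-0.029, -0.206, -0.1, -0.438, 0.774, -0.649] | st 4.6 mm 16.6 [0.28 0.47 0.29] el [0.08 0.18 0.76] wr [0.18 0.49 0.58]
[-0.047, -0.206, -0.1, -0.445, 0.857, -0.649] | st 4.7 mm 17.3 [0.26 0.47 0.29] el [0.08 0.18 0.76] wr [0.19 0.49 0.59]
[-0.064, -0.202, -0.098, -0.447, 0.941, -0.641] | st 4.7 mm 18.2 [0.24 0.47 0.29] el [0.08 0.17 0.77] wr [0.19 0.49 0.6 ]
[-0.082, -0.196, -0.094, -0.444, 1.026, -0.626] | st 4.8 mm 19.3 [0.22 0.48 0.29] el [0.07 0.17 0.77] wr [0.2  0.49 0.6 ]
[-0.1, -0.188, -0.087, -0.435, 1.111, -0.603] | st 4.8 mm 20.6 [0.2  0.49 0.3 ] el [0.07 0.17 0.77] wr [0.2  0.49 0.61]
```

Clear path. I'll go along it.

Request:
{"op": "send_rows", "data": {"increments": [[-0.007,0.023,-0.02,-0.12,-0.125,0.015],[-0.006,0.027,-0.03,-0.22,-0.235,0.02],[-0.001,0.038,-0.035,-0.34,-0.36,0.02],[0.006,0.043,-0.035,-0.42,-0.435,0.012],[0.014,0.046,-0.035,-0.49,-0.504,0.002],[0.025,0.049,-0.035,-0.558,-0.565,-0.013],[0.036,0.05,-0.035,-0.622,-0.619,-0.03],[0.047,0.05,-0.03,-0.68,-0.665,-0.052],[0.058,0.05,-0.02,-0.734,-0.703,-0.075],[0.068,0.049,-0.01,-0.781,-0.733,-0.1],[0.078,0.047,0.006,-0.822,-0.754,-0.124],[0.086,0.045,0.025,-0.856,-0.769,-0.15],[0.093,0.042,0.047,-0.883,-0.776,-0.174],[0.098,0.039,0.071,-0.902,-0.777,-0.198],[0.102,0.036,0.097,-0.913,-0.772,-0.219],[0.103,0.033,0.125,-0.916,-0.762,-0.238],[0.103,0.029,0.155,-0.91,-0.748,-0.254]]}}

```text
t: 4.53
eef_pos: [0.2977, 0.6739, 0.3957]
tool_rot: [-0.309, 2.043, 0.748]
contact_force: [0.6, 0.1, 0.2]
gripper_width: 0.999
```

```bash
python3 - <<'E'
from plan import *
o=ctrl.get_obs();q=o['joint_pos'];P,T=F(q);print(q.round(3),o['eef_pos'],P,(T*R.from_rotvec(o['tool_rot']).inv()).as_rotvec())
for t in ([-1.2,.343,0,1.657,0,1.141,0],[-.265,.343,0,1.657,0,1.141,0]):
    path(q,t,19);print()
E
```

```text
[-0.709  0.618 -1.163  1.886  1.917  1.235 -0.841] [0.29768878 0.67393284 0.39567684] [0.2937451  0.67131299 0.39574152] [ 1.24904153e-16  3.33077740e-16 -2.79389427e-02]
[0.011, -0.018, -0.022, -0.082, 0.023, -0.056] | st 5.8 mm 30.4 [0.3  0.65 0.37] el [0.24 0.2  0.7 ] wr [0.08 0.49 0.52]
[0.02, -0.037, -0.042, -0.159, 0.051, -0.111] | st 5.6 mm 28.9 [0.31 0.63 0.35] el [0.23 0.2  0.71] wr [0.09 0.5  0.52]
[0.027, -0.057, -0.059, -0.23, 0.083, -0.165] | st 5.5 mm 27.4 [0.32 0.61 0.34] el [0.22 0.21 0.71] wr [0.09 0.5  0.52]
[0.031, -0.077, -0.074, -0.296, 0.119, -0.218] | st 5.3 mm 25.9 [0.32 0.59 0.32] el [0.21 0.21 0.72] wr [0.1  0.5  0.51]
[0.033, -0.098, -0.087, -0.355, 0.16, -0.269] | st 5.1 mm 24.3 [0.33 0.57 0.31] el [0.2  0.21 0.72] wr [0.1  0.51 0.52]
[0.033, -0.118, -0.098, -0.408, 0.206, -0.319] | st 4.9 mm 22.7 [0.33 0.55 0.3 ] el [0.19 0.21 0.72] wr [0.11 0.51 0.52]
[0.031, -0.137, -0.107, -0.454, 0.257, -0.366] | st 4.8 mm 21.1 [0.32 0.53 0.29] el [0.18 0.21 0.73] wr [0.12 0.51 0.52]
[0.026, -0.154, -0.115, -0.494, 0.312, -0.41] | st 4.6 mm 19.5 [0.32 0.52 0.28] el [0
[... 2940 characters left out ...]
.129, -0.314, 0.916, -1.227] | st 6.3 mm 19.3 [0.49 0.19 0.27] el [0.21 0.08 0.75] wr [0.45 0.29 0.56]
[0.2, -0.499, -0.126, -0.251, 0.999, -1.278] | st 6.3 mm 16.6 [0.49 0.17 0.27] el [0.2  0.07 0.76] wr [0.47 0.26 0.57]
[0.201, -0.513, -0.121, -0.175, 1.077, -1.322] | st 6.3 mm 14.8 [0.49 0.16 0.27] el [0.2  0.06 0.76] wr [0.48 0.23 0.58]
[0.204, -0.525, -0.115, -0.088, 1.15, -1.358] | st 6.3 mm 14.3 [0.5  0.15 0.28] el [0.19 0.06 0.76] wr [0.5  0.19 0.59]
[0.21, -0.537, -0.106, 0.01, 1.215, -1.387] | st 6.3 mm 15.2 [0.5  0.13 0.29] el [0.19 0.05 0.77] wr [0.51 0.16 0.6 ]
[0.218, -0.548, -0.096, 0.118, 1.271, -1.407] | st 6.3 mm 17.4 [0.51 0.12 0.3 ] el [0.18 0.04 0.77] wr [0.51 0.12 0.61]
```

Request:
{"op": "send_rows", "data": {"increments": [[0.03,-0.02,-0.015,-0.055,0.017,-0.07],[0.055,-0.047,-0.03,-0.11,0.038,-0.14],[0.081,-0.071,-0.042,-0.156,0.058,-0.209],[0.102,-0.098,-0.053,-0.2,0.085,-0.277],[0.122,-0.125,-0.064,-0.244,0.116,-0.345],[0.141,-0.152,-0.074,-0.284,0.148,-0.413],[0.163,-0.195,-0.087,-0.335,0.204,-0.512],[0.18,-0.237,-0.098,-0.378,0.267,-0.609],[0.192,-0.278,-0.107,-0.41,0.336,-0.702],[0.2,-0.316,-0.115,-0.432,0.41,-0.792],[0.204,-0.353,-0.121,-0.443,0.489,-0.878],[0.206,-0.386,-0.125,-0.442,0.572,-0.959],[0.205,-0.415,-0.128,-0.429,0.657,-1.035],[0.204,-0.441,-0.13,-0.403,0.744,-1.105],[0.202,-0.463,-0.13,-0.365,0.831,-1.169],[0.2,-0.483,-0.129,-0.314,0.916,-1.227],[0.2,-0.499,-0.126,-0.251,0.999,-1.278],[0.201,-0.513,-0.121,-0.175,1.077,-1.322],[0.204,-0.525,-0.115,-0.088,1.15,-1.358],[0.21,-0.537,-0.106,0.01,1.215,-1.387]], "jaw": 0.6}}

```text
t: 6.2
eef_pos: [0.5097, 0.1394, 0.287]
tool_rot: [1.805, 2.519, -0.052]
contact_force: [0.4, 0.1, 0.2]
gripper_width: 0.603
```

```bash
cat > rec.py <<'E'
import json,os
from h import *
def rec():
    o=ctrl.get_obs();L=json.load(open('d.json')) if os.path.exists('d.json') else []
    L.append([list(o['joint_pos']),list(o['eef_pos']),list(o['tool_rot'])]);json.dump(L,open('d.json','w'));return o
E
python3 - <<'E'
s=open('plan.py').read()
a=s.index('f=least_squares');b=s.index('F=lambda')
s=s[:a]+'''import fk as _fk,json
_fk.D+= [tuple(map(list,d)) for d in json.load(open('d.json'))]
f=least_squares(lambda a:resid([0,np.pi/2,a[0],0,a[1],0,a[2],0,a[3]],S),[.25,.53,.37,.3])
PR=[0,np.pi/2,f.x[0],0,f.x[1],0,f.x[2],0,f.x[3]]
'''+s[b:]
open('plan.py','w').write(s)
E
python3 - <<'E'
from rec import *
o=rec()
import plan
from plan import *
print(PR,f.cost,np.abs(f.fun).max());q=o['joint_pos'];print(q.round(3),o['eef_pos'],F(q)[0])
az=.243
print(rem([.511,.127,.12],pose(az,0)))
E
```

```text
[0, 1.5707963267948966, np.float64(0.24056285026601487), 0, np.float64(0.5562805218758963), 0, np.float64(0.3639849213003663), 0, np.float64(0.31318434697423225)] 0.01432057366702122 0.11038457313126623
[ 0.351  0.57  -1.135  1.649  0.583  1.305 -0.573] [0.50967998 0.13942506 0.28701538] [0.50632152 0.15024057 0.28943506]
[ 0.0013 -0.0124 -0.167   0.0525  0.0122 -0.0841]
```

Request:
{"op": "send_rows", "data": {"increments": [[0.0,-0.003,-0.03,0.05,0.01,-0.03],[0.001,-0.008,-0.065,0.05,0.01,-0.085],[0.001,-0.012,-0.1,0.05,0.01,-0.085],[0.001,-0.012,-0.135,0.05,0.01,-0.085],[0.001,-0.012,-0.167,0.05,0.01,-0.085],[0.001,-0.012,-0.197,0.05,0.01,-0.085],[0.001,-0.012,-0.217,0.05,0.01,-0.085],[0.001,-0.012,-0.217,0.05,0.01,-0.085]], "jaw": 0.45}}

```text
t: 6.87
eef_pos: [0.5104, 0.1255, 0.0663]
tool_rot: [1.932, 2.476, -0.014]
contact_force: [0.3, -0.6, 0.3]
gripper_width: 0.45
```

```bash
python3 - <<'E'
from rec import *
o=rec();print(o['joint_pos'].round(3))
print(rem([.511,.127,.004],pose(.243,0)))
p,d=shot('top','t1')
cv2.imwrite('pics/t1c.png',cv2.resize(p[190:290,220:340][:,:,::-1],(720,600),interpolation=cv2.INTER_CUBIC))
k=pix('top',[.4656,.1155,.016]);print(k)
E
```

```text
[ 0.265  0.812 -0.906  1.92   0.856  0.864 -0.858]
[ 0.0006  0.0015 -0.0623  0.0075 -0.0049 -0.0027]
(np.float64(267.02091566812743), np.float64(255.5360512773076), np.float64(1.6734460049257567))
```

View pics/t1c.png

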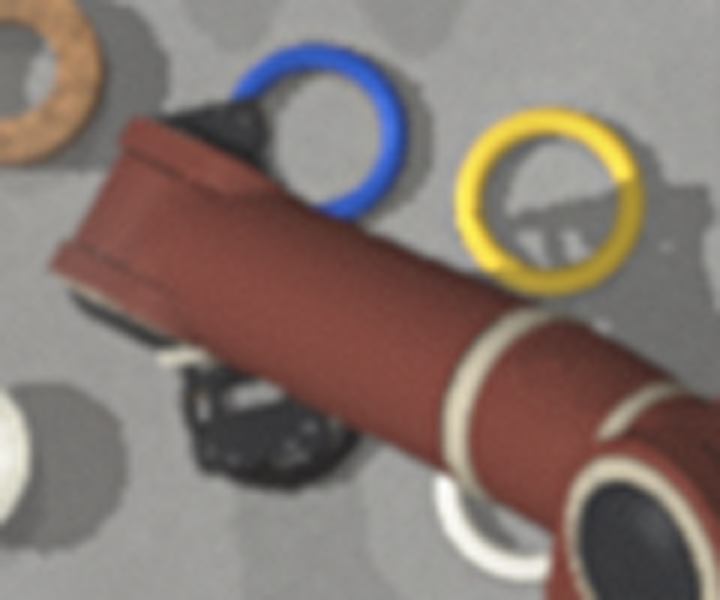

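The arm blocks most of the top view: the ring is only partly visible at crop (270,440). The outer finger stays well short of the blue ring. I'll go down and grip.

Request:
{"op": "send_rows", "data": {"increments": [[0.001,0.001,-0.03,0.007,-0.005,-0.003],[0.001,0.001,-0.05,0.007,-0.005,-0.003],[0.001,0.001,-0.062,0.007,-0.005,-0.003],[0.001,0.001,-0.062,0.007,-0.005,-0.003],[0.001,0.001,-0.062,0.007,-0.005,-0.003]], "jaw": 0.45}}

```text
t: 7.33
eef_pos: [0.5141, 0.1278, 0.0055]
tool_rot: [1.936, 2.474, 0.006]
contact_force: [0.3, 0.1, -0.0]
gripper_width: 0.45
```

```bash
python3 - <<'E'
from rec import *
o=rec();print(o['joint_pos'].round(3))
print(rem([.511,.127,.004],pose(.243,0)))
p,d=shot('side','s1')
v,u=np.mgrid[:400,:640];W=world('side',u,v,d)
L=(p.max(2)<70)&(abs(W[...,2]-.01)<.012)&(np.hypot(W[...,0]-.4656,W[...,1]-.1155)<.07)
q=W[L];from scipy.optimize import least_squares
print(len(q),least_squares(lambda s:np.hypot(q[:,0]-s[0],q[:,1]-s[1])-.047,[.466,.116],loss='soft_l1',f_scale=.004).x)
cv2.imwrite('pics/s1c.png',cv2.resize(p[180:260,230:340][:,:,::-1],(770,560),interpolation=cv2.INTER_CUBIC))
E
```

```text
[ 0.216  0.895 -0.818  1.95   0.979  0.753 -0.955]
[-0.0031 -0.0008 -0.0015 -0.0031  0.0026  0.0004]
215 [0.4656088  0.11346559]
```

View pics/s1c.png

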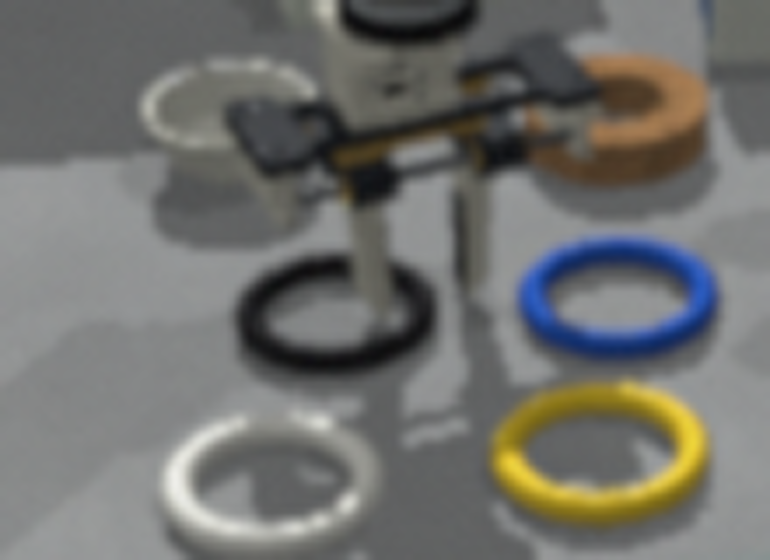

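The fingers straddle the black ring's right side, inner at crop (375,310) and outer at (470,285). I'll close with 45 N.

Request:
{"op": "send_rows", "data": {"increments": [[-0.003,-0.001,-0.002,-0.003,0.003,0],[-0.003,-0.001,-0.002,-0.003,0.003,0],[-0.003,-0.001,-0.002,-0.003,0.003,0],[-0.003,-0.001,-0.002,-0.003,0.003,0],[-0.003,-0.001,-0.002,-0.003,0.003,0],[-0.003,-0.001,-0.002,-0.003,0.003,0],[-0.003,-0.001,-0.002,-0.003,0.003,0]], "jaw": 0, "grip_force": 45}}

```text
t: 7.97
eef_pos: [0.5105, 0.1261, 0.0015]
tool_rot: [-1.935, -2.472, 0.004]
contact_force: [0.1, -0.8, 4.2]
gripper_width: 0.157
```

Request:
{"op": "send_rows", "data": {"increments": [[0,0,0.01,0,0,0],[0,0,0.04,0,0,0],[0,0,0.075,0,0,0],[0,0,0.11,0,0,0],[0,0,0.145,0,0,0],[0,0,0.18,0,0,0],[0,0,0.215,0,0,0],[0,0,0.25,0,0,0],[0,0,0.25,0,0,0],[0,0,0.25,0,0,0]]}}

```text
t: 8.8
eef_pos: [0.5102, 0.1263, 0.2527]
tool_rot: [-1.935, -2.474, 0.002]
contact_force: [-0.8, -0.0, -2.8]
gripper_width: 0.162
```

```bash
cat > fit.py <<'E'
import json,numpy as np
from fk import D as D0,R
from scipy.optimize import least_squares
D=D0+[tuple(d) for d in json.load(open('d.json'))]
A=lambda a,t:R.from_euler(a,t)
def fk2(q,p):
    T=A('z',-q[0]);P=np.array([p[9],p[10],p[0]])+T.apply([p[1],p[2],0])
    T=T*A('y',q[1])*A('z',-q[2]);P=P+T.apply([p[3],p[4],p[5]])
    T=T*A('y',q[3]);P=P+T.apply([p[11],0,0]);T=T*A('z',-q[4]);P=P+T.apply([p[6],p[7],p[8]])
    T=T*A('y',q[5]);P=P+T.apply([p[12],p[13],p[14]]);return P,T*A('z',-q[6]+np.pi/2)
p0=np.array([.25,0,0,0,0,.54,0,0,.37,0,0,0,0,0,.31])
def fit():
    g=lambda p:np.r_[np.concatenate([fk2(q,p)[0]-x for q,x,_ in D]),(p-p0)*.003]
    return least_squares(g,p0)
E
python3 - <<'E'
from rec import *
o=rec();print(o['joint_pos'].round(3),o['contact_force'],o['wrist_torque'],o['gripper_width'])
from fit import *
f=fit();n=len(D)*3;print(f.x.round(4));print((f.fun[:n].reshape(-1,3)*1e3).round(1).tolist())
print([np.linalg.norm((fk2(q,f.x)[1]*R.from_rotvec(w).inv()).as_rotvec()).round(4) for q,x,w in D])
E
```

```text
[ 0.399  0.598 -1.116  1.712  0.573  1.203 -0.624] [-0.84619603 -0.02992487 -2.767042  ] [-0.04515658 -0.05727837  0.05537685] 0.16160654174506325
[ 2.556e-01 -0.000e+00 -1.220e-02  1.000e-04 -9.300e-03  5.501e-01
 -0.000e+00 -2.000e-04  3.722e-01  0.000e+00 -0.000e+00  0.000e+00
 -0.000e+00 -2.000e-04  3.186e-01]
[[-0.0, 0.0, -0.0], [0.0, -0.0, 0.0], [-0.0, -0.0, -0.0], [-0.0, -0.0, -0.0], [0.0, 0.0, -0.0], [-0.0, 0.0, -0.0], [0.0, -0.0, 0.0]]
[np.float64(0.0), np.float64(0.0), np.float64(0.0), np.float64(0.0), np.float64(0.0), np.float64(0.0), np.float64(0.0)]
```

```bash
cat > plan.py <<'E'
from h import *
from fit import fk2,fit
from scipy.optimize import least_squares
_p=fit().x;F=lambda q:fk2(np.asarray(q),_p)
lo=np.array([-3.12,-.3,-1.34,.26,-1.36,.01,-2.84]);hi=np.array([3.12,2.06,1.32,2.42,4.5,1.98,2.84])
def ik(pos,Rt,q0,w=.01,pref=None):
    pref=np.array(q0 if pref is None else pref,float)
    g=lambda q:np.r_[(F(q)[0]-pos)*10,(F(q)[1]*Rt.inv()).as_rotvec()*3,w*(q-pref)]
    r=least_squares(g,np.clip(q0,lo+.03,hi-.03),bounds=(lo+.02,hi-.02));P,T=F(r.x)
    return r.x,np.linalg.norm(P-pos),np.linalg.norm((T*Rt.inv()).as_rotvec())
def down(p): return p*R.from_euler('z',np.pi)
def err(q,P,T):
    a,b=F(q);return np.r_[P-a,(T*b.inv()).as_rotvec()]
def follow(q,rows,P0,T0):
    "min-norm differential following of rows given from (P0,T0)"
    q=np.array(q,float);out=[]
    for r in rows:
        P=P0+np.array(r[:3]);T=R.from_rotvec(r[3:])*T0
        for _ in range(6):
            e=err(q,P,T);J=np.array([(err(q,P,T)-err(q+1e-5*np.eye(7)[i],P,T))/1e-5 for i in range(7)]).T
            q=np.clip(q+J.T@np.linalg.solve(J@J.T+1e-5*np.eye(6),e),lo,hi)
        out.append(q.copy())
    return np.array(out)
def rows(q0,wps,ns):
    P0,T0=F(q0);o=[];qa=np.array(q0,float)
    for w,n in zip(wps,ns):
        for i in range(1,n+1):
            P,T=F(qa+(np.array(w)-qa)*i/n);o.append(np.r_[P-P0,(T*T0.inv()).as_rotvec()])
        qa=np.array(w,float)
    return np.array(o)
def show(q0,rs):
    P0,T0=F(q0);Q=follow(q0,rs,P0,T0);Pp,Tp=P0,T0
    for r,q in zip(rs,Q):
        P,T=P0+r[:3],R.from_rotvec(r[3:])*T0
        c=P+T.apply([0,-.047,-.0065])
        print(np.round(r,3).tolist(),'|%.1f %.0f'%(np.degrees(np.linalg.norm((T*Tp.inv()).as_rotvec())),1e3*np.linalg.norm(P-Pp)),'P',P.round(2),'c',c.round(2),'q',q.round(2));Pp,Tp=P,T
    return Q
E
python3 - <<'E'
from plan import *
np.set_printoptions(precision=3,suppress=True,linewidth=200)
q0=ctrl.get_obs()['joint_pos']
H=down(pose(0,np.pi/2))
for j3 in(-.8,-.4,0):
  for x,z in((.59,.32),(.617,.24),(.67,.24),(.67,.12)):
    print(j3,x,z,*ik([x,-.2,z],H,[.5,.9,j3,2.3,3.6,1.6,0],w=.02))
qm=[.35,.45,-.6,1.9,2.0,.9,-.3]
qp=ik([.59,-.2,.34],H,[.5,.9,-.2,2.3,3.6,1.6,0])[0]
show(q0,rows(q0,[qm,qp],[16,20]))
E
```

```text
-0.8 0.59 0.32 [ 1.353  1.067 -1.32   2.4    3.32   0.995  0.936] 0.015036256756251387 0.03506193446540701
-0.8 0.617 0.24 [ 1.259  1.328 -1.262  2.4    3.388  1.143  1.144] 0.004344001269538433 0.00875256880845276
-0.8 0.67 0.24 [ 0.729  0.9   -0.392  2.308  3.598  1.457  0.284] 2.4700177309757017e-06 1.512618644877116e-05
-0.8 0.67 0.12 [ 0.688  1.177 -0.314  2.25   3.681  1.648  0.385] 6.544475743668661e-06 2.7974561862466617e-05
-0.4 0.59 0.32 [ 1.353  1.067 -1.32   2.4    3.32   0.995  0.936] 0.015036253999068118 0.035061947607511815
-0.4 0.617 0.24 [ 1.251  1.307 -1.236  2.4    3.405  1.152  1.109] 0.0043963301146191704 0.008863150988453944
-0.4 0.67 0.24 [ 0.603  0.873 -0.203  2.312  3.607  1.53   0.154] 1.1342872256972598e-06 8.311895746621246e-06
-0.4 0.67 0.12 [ 0.581  1.157 -0.162  2.254  3.657  1.729  0.259] 5.462222071694387e-06 2.4258170791643185e-05
0 0.59 0.32 [ 1.353  1.067 -1.32   2.4    3.32   0.995  0.936] 0.015036257316574004 0.03506193179635718
0 0.617 0.24 [ 1.242  1.286 -1.209  2.4    3.422  1.161  1.075] 0.004452303018828206 0.008981108419757227
0 0.67 0.24 [
[... 4638 characters left out ...]
0.043, -1.735, -0.332, 2.08] |4.2 13 P [ 0.66 -0.21  0.3 ] c [ 0.66 -0.22  0.34] q [ 0.89  0.66 -0.67  2.31  3.32  1.01  0.13]
[0.133, -0.334, 0.052, -1.812, -0.327, 2.104] |4.3 15 P [ 0.64 -0.21  0.3 ] c [ 0.64 -0.22  0.35] q [ 0.93  0.66 -0.67  2.33  3.41  1.05  0.15]
[0.12, -0.334, 0.063, -1.897, -0.318, 2.118] |4.4 17 P [ 0.63 -0.21  0.32] c [ 0.63 -0.21  0.36] q [ 0.97  0.66 -0.67  2.36  3.49  1.1   0.18]
[0.105, -0.334, 0.076, -1.989, -0.304, 2.124] |4.5 19 P [ 0.62 -0.21  0.33] c [ 0.61 -0.21  0.38] q [ 1.    0.66 -0.66  2.38  3.57  1.15  0.21]
[0.089, -0.333, 0.09, -2.087, -0.282, 2.119] |4.7 22 P [ 0.6  -0.21  0.34] c [ 0.59 -0.21  0.39] q [ 1.04  0.66 -0.66  2.41  3.65  1.21  0.25]
```

```bash
python3 - <<'E'
from plan import *
np.set_printoptions(precision=3,suppress=True,linewidth=200)
q0=ctrl.get_obs()['joint_pos']
for yaw in(.25,.4,.55):
  H=down(pose(yaw,np.pi/2))
  for x,z in((.58,.33),(.61,.24)):
    print(yaw,x,z,*ik([x,-.2,z],H,[.7,.9,-.3,2.2,3.4,1.5,.1],w=.02))
H=down(pose(.4,np.pi/2))
qm=[-.2,.4,-.7,1.8,1.9,1.0,-.3]
qf=[.2,.5,-.5,2.1,3.2,1.2,.1]
qp=ik([.58,-.2,.34],H,[.7,.9,-.3,2.2,3.4,1.5,.1])[0]
Q=show(q0,rows(q0,[qm,qf,qp],[17,16,13]))
E
```

```text
0.25 0.58 0.33 [ 0.898  0.647 -0.223  2.334  4.129  1.363 -0.069] 1.1552043551326916e-05 6.455984699886482e-05
0.25 0.61 0.24 [ 0.833  0.873 -0.205  2.295  4.085  1.453  0.104] 8.022023963908048e-06 4.7057044970451286e-05
0.4 0.58 0.33 [ 0.899  0.664 -0.149  2.22   4.354  1.389 -0.212] 1.3349419865229266e-05 8.01295353646603e-05
0.4 0.61 0.24 [ 0.845  0.872 -0.141  2.182  4.303  1.435 -0.042] 1.0142122917435496e-05 6.537405377206944e-05
0.55 0.58 0.33 [ 0.58   0.724  0.374  2.107  4.48   1.744 -0.385] 5.009406048108548e-05 0.000302388053781042
0.55 0.61 0.24 [ 0.789  0.883 -0.011  2.059  4.48   1.516 -0.192] 1.525923440834854e-05 0.00010562090404444631
[0.016, -0.005, 0.0, -0.058, -0.065, 0.066] |6.2 17 P [0.53 0.12 0.25] c [0.48 0.11 0.26] q [ 0.37  0.59 -1.1   1.72  0.65  1.19 -0.61]
[0.033, -0.008, 0.003, -0.115, -0.129, 0.133] |6.3 17 P [0.54 0.12 0.26] c [0.5  0.1  0.26] q [ 0.33  0.58 -1.08  1.72  0.74  1.18 -0.59]
[0.05, -0.01, 0.008, -0.172, -0.193, 0.202] |6.3 18 P [0.56 0.12 0.26] c [0.52 0.1  0.26] q [ 0.3   0.57 -1.06  1.73  0.82  1.18 -0.58]
[0.068, -0.01, 0.015, -0.229,
[... 5177 characters left out ...]
-0.25, 0.15, 2.186, 0.605, -2.018] |1.6 33 P [ 0.67 -0.12  0.4 ] c [ 0.66 -0.13  0.45] q [ 0.76  0.61 -0.37  2.18  4.    1.27 -0.09]
[0.141, -0.271, 0.135, 2.15, 0.615, -2.045] |1.8 33 P [ 0.65 -0.15  0.39] c [ 0.64 -0.15  0.43] q [ 0.82  0.62 -0.35  2.19  4.09  1.28 -0.12]
[0.119, -0.291, 0.119, 2.112, 0.63, -2.074] |1.9 34 P [ 0.63 -0.17  0.37] c [ 0.62 -0.17  0.42] q [ 0.87  0.63 -0.32  2.19  4.18  1.29 -0.15]
[0.095, -0.31, 0.103, 2.074, 0.651, -2.107] |2.0 34 P [ 0.61 -0.18  0.36] c [ 0.6  -0.19  0.4 ] q [ 0.93  0.64 -0.3   2.2   4.27  1.3  -0.18]
[0.07, -0.326, 0.087, 2.035, 0.678, -2.141] |2.2 34 P [ 0.58 -0.2   0.34] c [ 0.57 -0.2   0.39] q [ 0.98  0.65 -0.27  2.21  4.36  1.31 -0.21]
```

Request:
{"op": "send_rows", "data": {"increments": [[0.016,-0.005,0.0,-0.058,-0.065,0.066],[0.033,-0.008,0.003,-0.115,-0.129,0.133],[0.05,-0.01,0.008,-0.172,-0.193,0.202],[0.068,-0.01,0.015,-0.229,-0.256,0.272],[0.084,-0.008,0.025,-0.286,-0.318,0.343],[0.101,-0.004,0.036,-0.343,-0.38,0.415],[0.117,0.001,0.05,-0.4,-0.442,0.488],[0.131,0.009,0.065,-0.457,-0.503,0.561],[0.145,0.019,0.082,-0.514,-0.563,0.635],[0.157,0.03,0.1,-0.572,-0.623,0.709],[0.168,0.044,0.119,-0.63,-0.683,0.784],[0.177,0.059,0.139,-0.688,-0.742,0.858],[0.184,0.077,0.159,-0.747,-0.801,0.932],[0.188,0.095,0.18,-0.807,-0.859,1.005],[0.191,0.116,0.201,-0.868,-0.917,1.079],[0.191,0.137,0.223,-0.93,-0.974,1.151],[0.189,0.159,0.244,-0.993,-1.031,1.222],[0.202,0.141,0.25,-1.089,-1.025,1.26],[0.212,0.123,0.256,-1.184,-1.015,1.299]]}}

```text
t: 10.38
eef_pos: [0.7207, 0.2517, 0.5044]
tool_rot: [-0.241, 1.713, -0.295]
contact_force: [0.2, -0.8, -2.0]
gripper_width: 0.157
```

```bash
python3 - <<'E'
from rec import *
o=rec();q0=o['joint_pos']
from plan import *
np.set_printoptions(precision=3,suppress=True,linewidth=200)
print(q0,o['contact_force'],o['gripper_width'])
H=down(pose(.3,np.pi/2))
qf=ik([.7,.1,.45],H,[.3,.5,-.5,2.1,3.3,1.2,.1],w=.02);print(qf)
Q=show(q0,rows(q0,[qf[0]],[18]))
E
```

```text
[-0.037  0.464 -0.866  1.84   2.082  1.115 -0.194] [ 0.219 -0.824 -2.038] 0.15741599367871362
(array([ 0.299,  0.411, -0.496,  2.208,  3.306,  0.983,  0.102]), np.float64(2.7375407265932934e-06), np.float64(1.921546291717376e-05))
[0.006, -0.013, 0.005, -0.067, -0.036, 0.014] |4.4 15 P [0.73 0.24 0.51] c [0.72 0.2  0.53] q [-0.02  0.46 -0.85  1.86  2.15  1.11 -0.18]
[0.012, -0.024, 0.01, -0.135, -0.068, 0.029] |4.4 14 P [0.73 0.23 0.51] c [0.73 0.19 0.54] q [ 0.    0.46 -0.83  1.88  2.22  1.1  -0.16]
[0.016, -0.036, 0.013, -0.204, -0.099, 0.044] |4.4 12 P [0.74 0.22 0.52] c [0.73 0.18 0.54] q [ 0.02  0.46 -0.81  1.9   2.29  1.1  -0.14]
[0.019, -0.046, 0.016, -0.273, -0.126, 0.06] |4.4 11 P [0.74 0.21 0.52] c [0.73 0.17 0.55] q [ 0.04  0.45 -0.79  1.92  2.35  1.09 -0.12]
[0.021, -0.056, 0.018, -0.343, -0.151, 0.077] |4.4 10 P [0.74 0.2  0.52] c [0.73 0.16 0.55] q [ 0.06  0.45 -0.77  1.94  2.42  1.08 -0.11]
[0.023, -0.065, 0.019, -0.413, -0.174, 0.094] |4.3 9 P [0.74 0.19 0.52] c [0.74 0.15 0.55] q [ 0.08  0.45 -0.76  1.96  2.49  1.08 -0.09]
[0.023, -0.074, 0.018, -0.484, -0.194, 0.113
[... 907 characters left out ...]
.05]
[0.006, -0.126, -0.014, -0.963, -0.273, 0.278] |4.1 11 P [0.73 0.13 0.49] c [0.72 0.11 0.53] q [ 0.27  0.43 -0.64  2.13  3.02  1.01  0.07]
[0.001, -0.132, -0.023, -1.028, -0.277, 0.308] |4.1 12 P [0.72 0.12 0.48] c [0.71 0.11 0.53] q [ 0.29  0.43 -0.62  2.15  3.09  1.01  0.09]
[-0.006, -0.139, -0.033, -1.091, -0.279, 0.338] |4.0 13 P [0.71 0.11 0.47] c [0.71 0.11 0.52] q [ 0.31  0.43 -0.61  2.17  3.15  1.    0.11]
[-0.013, -0.145, -0.043, -1.153, -0.28, 0.371] |4.0 14 P [0.71 0.11 0.46] c [0.7  0.1  0.51] q [ 0.34  0.43 -0.6   2.19  3.22  0.99  0.13]
[-0.021, -0.152, -0.054, -1.214, -0.28, 0.405] |3.9 15 P [0.7  0.1  0.45] c [0.69 0.1  0.5 ] q [ 0.36  0.43 -0.59  2.21  3.28  0.97  0.15]
```

Request:
{"op": "send_rows", "data": {"increments": [[0.006,-0.013,0.005,-0.067,-0.036,0.014],[0.012,-0.024,0.01,-0.135,-0.068,0.029],[0.016,-0.036,0.013,-0.204,-0.099,0.044],[0.019,-0.046,0.016,-0.273,-0.126,0.06],[0.021,-0.056,0.018,-0.343,-0.151,0.077],[0.023,-0.065,0.019,-0.413,-0.174,0.094],[0.023,-0.074,0.018,-0.484,-0.194,0.113],[0.023,-0.082,0.017,-0.554,-0.212,0.133],[0.022,-0.09,0.014,-0.623,-0.227,0.154],[0.02,-0.098,0.011,-0.693,-0.24,0.176],[0.018,-0.105,0.006,-0.762,-0.252,0.199],[0.015,-0.112,0.0,-0.83,-0.261,0.224],[0.011,-0.119,-0.006,-0.897,-0.268,0.251],[0.006,-0.126,-0.014,-0.963,-0.273,0.278],[0.001,-0.132,-0.023,-1.028,-0.277,0.308],[-0.006,-0.139,-0.033,-1.091,-0.279,0.338],[-0.013,-0.145,-0.043,-1.153,-0.28,0.371],[-0.021,-0.152,-0.054,-1.214,-0.28,0.405]]}}

```text
t: 11.88
eef_pos: [0.6998, 0.0961, 0.4479]
tool_rot: [-1.337, 0.988, -0.98]
contact_force: [-0.1, 0.2, -1.3]
gripper_width: 0.158
```

```bash
python3 - <<'E'
from rec import *
o=rec();q0=o['joint_pos']
from plan import *
np.set_printoptions(precision=3,suppress=True,linewidth=200)
print(q0,o['contact_force'],o['gripper_width'])
P0,T0=F(q0);H=down(pose(.3,np.pi/2));rv=(H*T0.inv()).as_rotvec();print(rv)
W=[(.6,.05,.4,1),(.57,-.08,.38,1),(.57,-.2,.34,1)]
rs=[];a=np.zeros(3)
for x,y,z,_ in W:
    b=np.array([x,y,z])-P0
    n=int(np.ceil(np.linalg.norm(b-a)/.03))
    rs+=[np.r_[a+(b-a)*i/n,rv] for i in range(1,n+1)];a=b
show(q0,rs)
E
```

```text
[ 0.373  0.429 -0.584  2.208  3.299  0.973  0.141] [-0.096  0.19  -1.347] 0.15788752791250488
[-0.003 -0.004 -0.002]
[-0.025, -0.012, -0.012, -0.003, -0.004, -0.002] |0.3 30 P [0.67 0.08 0.44] c [0.67 0.08 0.48] q [ 0.4   0.43 -0.58  2.28  3.32  1.05  0.14]
[-0.05, -0.023, -0.024, -0.003, -0.004, -0.002] |0.0 30 P [0.65 0.07 0.42] c [0.64 0.07 0.47] q [ 0.43  0.43 -0.58  2.36  3.35  1.11  0.14]
[-0.075, -0.035, -0.036, -0.003, -0.004, -0.002] |0.0 30 P [0.62 0.06 0.41] c [0.62 0.06 0.46] q [ 0.46  0.43 -0.57  2.42  3.38  1.19  0.14]
[-0.1, -0.046, -0.048, -0.003, -0.004, -0.002] |0.0 30 P [0.6  0.05 0.4 ] c [0.59 0.05 0.45] q [ 0.49  0.44 -0.57  2.42  3.41  1.26  0.15]
[-0.106, -0.072, -0.052, -0.003, -0.004, -0.002] |0.0 27 P [0.59 0.02 0.4 ] c [0.59 0.02 0.44] q [ 0.57  0.45 -0.56  2.42  3.51  1.26  0.13]
[-0.112, -0.098, -0.056, -0.003, -0.004, -0.002] |0.0 27 P [ 0.59 -0.    0.39] c [ 0.58 -0.    0.44] q [ 0.65  0.46 -0.54  2.42  3.6   1.27  0.11]
[-0.118, -0.124, -0.06, -0.003, -0.004, -0.002] |0.0 27 P [ 0.58 -0.03  0.39] c [ 0.58 -0.03  0.44] q [ 0.72  0.47 -0.53  2.42  3.7   
[... 329 characters left out ...]
003, -0.004, -0.002] |0.0 25 P [ 0.57 -0.1   0.37] c [ 0.56 -0.11  0.42] q [ 0.91  0.54 -0.48  2.42  3.96  1.26  0.02]
[-0.13, -0.224, -0.084, -0.003, -0.004, -0.002] |0.0 25 P [ 0.57 -0.13  0.36] c [ 0.56 -0.13  0.41] q [ 0.96  0.57 -0.46  2.42  4.03  1.26 -0.  ]
[-0.13, -0.248, -0.092, -0.003, -0.004, -0.002] |0.0 25 P [ 0.57 -0.15  0.36] c [ 0.56 -0.15  0.4 ] q [ 1.    0.59 -0.44  2.38  4.09  1.25 -0.03]
[-0.13, -0.272, -0.1, -0.003, -0.004, -0.002] |0.0 25 P [ 0.57 -0.18  0.35] c [ 0.56 -0.18  0.4 ] q [ 1.03  0.62 -0.43  2.35  4.15  1.25 -0.05]
[-0.13, -0.296, -0.108, -0.003, -0.004, -0.002] |0.0 25 P [ 0.57 -0.2   0.34] c [ 0.56 -0.2   0.39] q [ 1.07  0.65 -0.41  2.31  4.21  1.25 -0.08]
```

Request:
{"op": "send_rows", "data": {"increments": [[-0.007,-0.03,-0.01,-0.003,-0.004,-0.002],[-0.013,-0.06,-0.02,-0.003,-0.004,-0.002],[-0.02,-0.09,-0.03,-0.003,-0.004,-0.002],[-0.03,-0.12,-0.037,-0.003,-0.004,-0.002],[-0.04,-0.145,-0.045,-0.003,-0.004,-0.002],[-0.06,-0.17,-0.055,-0.003,-0.004,-0.002],[-0.08,-0.195,-0.065,-0.003,-0.004,-0.002],[-0.1,-0.22,-0.075,-0.003,-0.004,-0.002],[-0.115,-0.245,-0.085,-0.003,-0.004,-0.002],[-0.12,-0.27,-0.095,-0.003,-0.004,-0.002],[-0.12,-0.296,-0.105,-0.003,-0.004,-0.002],[-0.12,-0.296,-0.105,-0.003,-0.004,-0.002],[-0.12,-0.296,-0.105,-0.003,-0.004,-0.002],[-0.12,-0.296,-0.105,-0.003,-0.004,-0.002]]}}

```text
t: 13.05
eef_pos: [0.5804, -0.1981, 0.3464]
tool_rot: [-1.328, 0.983, -0.985]
contact_force: [0.1, 0.6, -1.4]
gripper_width: 0.157
```

```bash
python3 - <<'E'
from rec import *
o=rec();q0=o['joint_pos']
np.set_printoptions(precision=3,suppress=True,linewidth=200)
print(q0,o['contact_force'],o['gripper_width'],rem([.58,-.2,.34],R.from_rotvec(o['tool_rot'])))
T=R.from_rotvec(o['tool_rot']);cexp=o['eef_pos']+T.apply([0,-.047,-.0065]);print('exp centre',cexp,'axis',T.apply([0,0,1]))
for c in('side','top'):
    p,d=shot(c,c+'2');v,u=np.mgrid[:400,:640];W=world(c,u,v,d)
    dark=(p.max(2)<60)&(d>0)
    for n,cc in(('held',cexp),('hung',np.array([.677,-.2,.243]))):
        L=dark&(np.linalg.norm(W-cc,axis=-1)<.065)&(abs((W-cc)@(T.apply([0,0,1]) if n=='held' else np.array([1,0,0])))<.025)&(np.linalg.norm(W-cc,axis=-1)>.03);q=W[L]
        if len(q)>15:
            print(c,n,len(q),q.mean(0),'mid',(q.min(0)+q.max(0))/2,q.min(0),q.max(0),np.linalg.svd(q-q.mean(0))[2][2])
    cv2.imwrite(f'pics/{c}2c.png',p[120:280,260:460][:,:,::-1])
a=cv2.imread('pics/side2c.png');b=cv2.imread('pics/top2c.png')
cv2.imwrite('pics/m2.png',np.hstack([cv2.resize(i[:, :],(400,320),interpolation=cv2.INTER_CUBIC) for i in(a,b)]))
E
```

```text
[ 1.064  0.647 -0.442  2.287  4.193  1.225 -0.088] [ 0.072  0.568 -1.393] 0.15748983443939477 [-0.    -0.002 -0.006  0.     0.     0.   ]
exp centre [ 0.574 -0.2    0.393] axis [0.955 0.296 0.007]
side held 322 [ 0.572 -0.214  0.4  ] mid [ 0.571 -0.209  0.394] [ 0.55  -0.258  0.338] [ 0.592 -0.161  0.449] [ 0.956  0.294 -0.016]
side hung 274 [ 0.675 -0.211  0.248] mid [ 0.677 -0.208  0.246] [ 0.669 -0.258  0.196] [ 0.684 -0.157  0.296] [-1.     0.003  0.003]
top held 235 [ 0.571 -0.197  0.424] mid [ 0.571 -0.197  0.402] [ 0.552 -0.245  0.351] [ 0.59  -0.15   0.453] [-0.955 -0.295  0.015]
top hung 232 [ 0.676 -0.199  0.256] mid [ 0.676 -0.199  0.249] [ 0.667 -0.249  0.196] [ 0.684 -0.149  0.301] [-1.     0.003 -0.01 ]
```

View pics/m2.png

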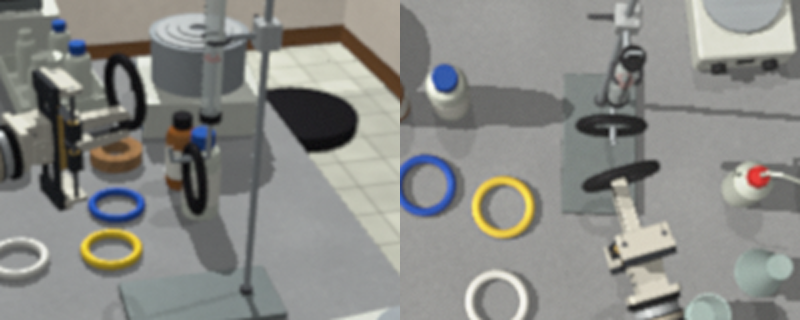

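The top view (right half) shows the held ring at (620,175), yawed 17° in front of the hook. The hung ring is at (610,125) and in line with it. Both cameras agree with the expected centre to within about 4 mm. The hook axis is near z = 0.281. Next I lower it and move in over the tip.

Request:
{"op": "send_rows", "data": {"increments": [[0,-0.001,-0.02,0,0,0],[0,-0.001,-0.045,0,0,0],[0,-0.001,-0.07,0,0,0],[0,-0.001,-0.09,0,0,0],[0,-0.001,-0.107,0,0,0],[0.007,-0.001,-0.107,0,0,-0.01],[0.014,-0.001,-0.107,0,0,-0.02],[0.022,-0.001,-0.107,0,0,-0.04],[0.03,-0.001,-0.107,0,0,-0.06],[0.038,-0.002,-0.107,0,0,-0.08],[0.046,-0.002,-0.107,0,0,-0.11],[0.054,-0.002,-0.107,0,0,-0.15],[0.062,-0.002,-0.107,0,0,-0.19],[0.069,-0.002,-0.107,0,0,-0.23],[0.075,-0.002,-0.107,0,0,-0.27],[0.079,-0.002,-0.107,0,0,-0.3],[0.079,-0.002,-0.107,0,0,-0.3],[0.079,-0.002,-0.107,0,0,-0.3]]}}

```text
t: 14.65
eef_pos: [0.6603, -0.1992, 0.2413]
tool_rot: [-1.202, 1.201, -1.211]
contact_force: [-0.5, 0.1, -1.9]
gripper_width: 0.155
```

```bash
cat > look.py <<'E'
from rec import *
import sys
np.set_printoptions(precision=3,suppress=True,linewidth=200)
o=rec();print(o['joint_pos'],o['contact_force'],o['gripper_width'],rem([.6635,-.2,.24],pose(0,np.pi/2)*R.from_euler('z',np.pi)))
ims=[]
for c in('side','top'):
    p,d=shot(c);v,u=np.mgrid[:400,:640];W=world(c,u,v,d)
    L=(p.max(2)<60)&(d>0)&(abs(W[...,0]-.66)<.06)&(abs(W[...,1]+.2)<.07)&(W[...,2]>.07)&(W[...,2]<.345)
    q=W[L];h,e=np.histogram(q[:,0],np.arange(.60,.72,.004));print(c,dict(zip(e.round(3).tolist(),h.tolist())))
    for a,b in((.64,.668),(.668,.70)):
        s=q[(q[:,0]>a)&(q[:,0]<b)]
        if len(s)>10:print(c,a,len(s),'x',np.median(s[:,0]),'y',s[:,1].min(),s[:,1].max(),'z',np.percentile(s[:,2],[0,1,99,100]))
    k=p[165:245,325:405] if c=='side' else p[145:225,330:410]
    ims.append(cv2.resize(k[:,:,::-1],(400,400),interpolation=cv2.INTER_CUBIC))
cv2.imwrite(f'pics/{sys.argv[1]}.png',np.hstack(ims))
E
python3 look.py m3
```

```text
[ 0.788  0.921 -0.467  2.329  3.608  1.456  0.348] [-0.456  0.112 -1.87 ] 0.15532173628994023 [ 0.003 -0.001 -0.001 -0.002  0.01  -0.002]
side {0.6: 0, 0.604: 0, 0.608: 0, 0.612: 0, 0.616: 1, 0.62: 0, 0.624: 1, 0.628: 0, 0.632: 0, 0.636: 0, 0.64: 4, 0.644: 99, 0.648: 79, 0.652: 60, 0.656: 39, 0.66: 1, 0.664: 0, 0.668: 45, 0.672: 74, 0.676: 63, 0.68: 25, 0.684: 7, 0.688: 3, 0.692: 3, 0.696: 0, 0.7: 4, 0.704: 2, 0.708: 1, 0.712: 0}
side 0.64 282 x 0.6501056752207268 y -0.25876458063483865 -0.15270220680276858 z [0.232 0.235 0.343 0.344]
side 0.668 220 x 0.6755450330643378 y -0.2594793982912862 -0.1721344364650541 z [0.194 0.197 0.344 0.345]
top {0.6: 0, 0.604: 0, 0.608: 0, 0.612: 0, 0.616: 0, 0.62: 0, 0.624: 0, 0.628: 0, 0.632: 0, 0.636: 0, 0.64: 9, 0.644: 71, 0.648: 75, 0.652: 61, 0.656: 43, 0.66: 1, 0.664: 0, 0.668: 32, 0.672: 52, 0.676: 34, 0.68: 20, 0.684: 0, 0.688: 0, 0.692: 0, 0.696: 0, 0.7: 0, 0.704: 0, 0.708: 0, 0.712: 0}
top 0.64 260 x 0.6503630403559442 y -0.24839421101471518 -0.14944425886041562 z [0.241 0.245 0.343 0.345]
top 0.668 138 x 0.6747679779349276 y -0.24855097710274496 -0.14920789198977616 z [0.248 0.254 0.299 0.3  ]
```

View pics/m3.png

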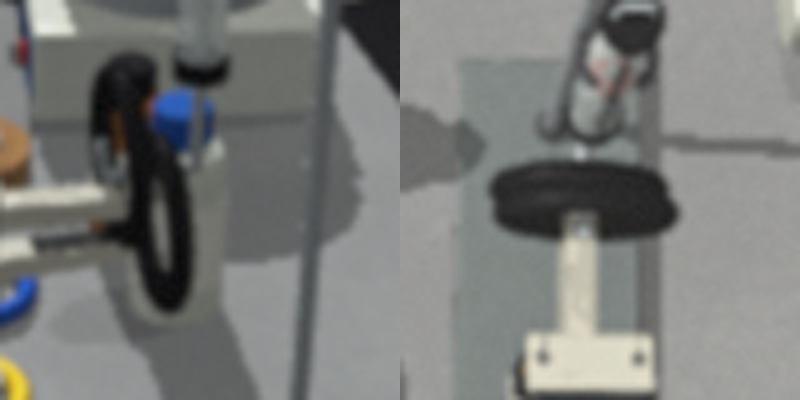

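The held ring is now past the tip, centred at x ≈ 0.652 with its inner top at z ≈ 0.327, above the tip at 0.305. The hung ring is still at 0.676. I'll nudge it inward slowly.

Request:
{"op": "send_rows", "data": {"increments": [[0.003,-0.001,-0.001,-0.002,0.01,-0.002],[0.006,-0.001,-0.001,-0.002,0.01,-0.002],[0.008,-0.001,-0.001,-0.002,0.01,-0.002],[0.01,-0.001,-0.001,-0.002,0.01,-0.002],[0.012,-0.001,-0.001,-0.002,0.01,-0.002],[0.014,-0.001,-0.001,-0.002,0.01,-0.002],[0.016,-0.001,-0.001,-0.002,0.01,-0.002],[0.016,-0.001,-0.001,-0.002,0.01,-0.002],[0.016,-0.001,-0.001,-0.002,0.01,-0.002],[0.015,-0.001,-0.001,-0.002,0.01,-0.002],[0.014,-0.001,-0.001,-0.002,0.01,-0.002],[0.014,-0.001,-0.001,-0.002,0.01,-0.002]]}}

```text
t: 15.75
eef_pos: [0.6739, -0.2019, 0.24]
tool_rot: [-1.209, 1.211, -1.211]
contact_force: [-1.0, -0.3, -3.1]
gripper_width: 0.163
```

```bash
python3 look.py m4
```

```text
[ 0.776  0.916 -0.468  2.295  3.588  1.419  0.335] [-1.028 -0.342 -3.113] 0.16320225687164197 [-0.01   0.002 -0.     0.001 -0.     0.002]
side {0.6: 0, 0.604: 0, 0.608: 0, 0.612: 0, 0.616: 0, 0.62: 1, 0.624: 0, 0.628: 0, 0.632: 0, 0.636: 1, 0.64: 2, 0.644: 3, 0.648: 2, 0.652: 1, 0.656: 49, 0.66: 106, 0.664: 74, 0.668: 64, 0.672: 34, 0.676: 61, 0.68: 56, 0.684: 39, 0.688: 8, 0.692: 4, 0.696: 3, 0.7: 3, 0.704: 1, 0.708: 0, 0.712: 0}
side 0.64 237 x 0.6622159918912878 y -0.26356741017239926 -0.15560115952704257 z [0.233 0.233 0.342 0.342]
side 0.668 269 x 0.6780878785761333 y -0.26119373686567227 -0.1576930288367333 z [0.195 0.197 0.344 0.345]
top {0.6: 0, 0.604: 0, 0.608: 0, 0.612: 0, 0.616: 0, 0.62: 0, 0.624: 0, 0.628: 0, 0.632: 0, 0.636: 0, 0.64: 0, 0.644: 0, 0.648: 0, 0.652: 0, 0.656: 36, 0.66: 88, 0.664: 72, 0.668: 53, 0.672: 22, 0.676: 1, 0.68: 11, 0.684: 36, 0.688: 1, 0.692: 0, 0.696: 0, 0.7: 0, 0.704: 0, 0.708: 0, 0.712: 0}
top 0.64 196 x 0.6630555870448936 y -0.24856547833381265 -0.14721437409869068 z [0.244 0.246 0.344 0.345]
top 0.668 124 x 0.6726912099606905 y -0.24360679429517376 -0.14722191997321404 z [0.197 0.199 0.342 0.343]
```

Both rings are on station: held at x ≈ 0.664, hung at ≈ 0.682. I'll lower, fast at first and slowly near contact.

Request:
{"op": "send_rows", "data": {"increments": [[-0.001,0.001,-0.003,0,0,0],[-0.001,0.001,-0.008,0,0,0],[-0.001,0.001,-0.013,0,0,0],[-0.001,0.001,-0.018,0,0,0],[-0.001,0.001,-0.023,0,0,0],[-0.001,0.001,-0.028,0,0,0],[-0.001,0.001,-0.031,0,0,0],[-0.001,0.001,-0.033,0,0,0],[-0.001,0.001,-0.035,0,0,0],[-0.001,0.001,-0.035,0,0,0],[-0.001,0.001,-0.035,0,0,0]]}}

```text
t: 16.77
eef_pos: [0.6731, -0.2011, 0.2052]
tool_rot: [-1.208, 1.211, -1.212]
contact_force: [0.7, 0.2, -2.0]
gripper_width: 0.163
```

```bash
python3 look.py m5
```

```text
[ 0.766  1.    -0.45   2.291  3.613  1.482  0.378] [ 0.727  0.17  -2.022] 0.16260023259930045 [-0.01   0.001  0.035  0.001  0.     0.003]
side {0.6: 0, 0.604: 0, 0.608: 0, 0.612: 0, 0.616: 0, 0.62: 0, 0.624: 0, 0.628: 1, 0.632: 1, 0.636: 1, 0.64: 0, 0.644: 0, 0.648: 1, 0.652: 1, 0.656: 69, 0.66: 101, 0.664: 64, 0.668: 53, 0.672: 34, 0.676: 81, 0.68: 61, 0.684: 32, 0.688: 6, 0.692: 3, 0.696: 4, 0.7: 2, 0.704: 1, 0.708: 1, 0.712: 0}
side 0.64 236 x 0.6617377695083124 y -0.2599906948481283 -0.15495336827810302 z [0.196 0.199 0.306 0.308]
side 0.668 274 x 0.6783016581687318 y -0.2588348908205851 -0.1562783739804665 z [0.194 0.204 0.344 0.344]
top {0.6: 0, 0.604: 0, 0.608: 0, 0.612: 0, 0.616: 0, 0.62: 0, 0.624: 0, 0.628: 0, 0.632: 0, 0.636: 0, 0.64: 0, 0.644: 0, 0.648: 0, 0.652: 0, 0.656: 53, 0.66: 79, 0.664: 63, 0.668: 48, 0.672: 22, 0.676: 57, 0.68: 46, 0.684: 33, 0.688: 0, 0.692: 0, 0.696: 0, 0.7: 0, 0.704: 0, 0.708: 0, 0.712: 0}
top 0.64 195 x 0.6623104853755076 y -0.24990061857636203 -0.14860793669231065 z [0.209 0.211 0.309 0.311]
top 0.668 206 x 0.6782155752892052 y -0.24922384714197648 -0.14886833566722663 z [0.196 0.199 0.307 0.307]
```

View pics/m5.png

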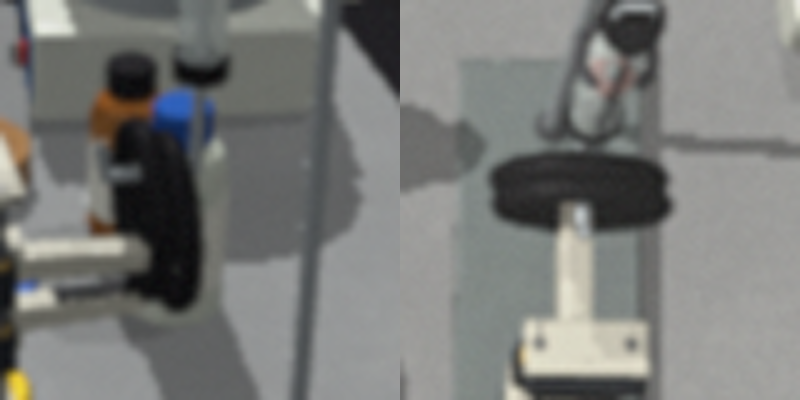

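The hook's tip sticks out through the held ring at crop (125,170), and both rings sit side by side, about 6 mm above contact. I'll ease the load on.

Request:
{"op": "send_rows", "data": {"increments": [[0,0,-0.0015,0,0,0],[0,0,-0.003,0,0,0],[0,0,-0.0045,0,0,0],[0,0,-0.006,0,0,0],[0,0,-0.0075,0,0,0],[0,0,-0.009,0,0,0],[0,0,-0.0105,0,0,0],[0,0,-0.012,0,0,0],[0,0,-0.0135,0,0,0],[0,0,-0.015,0,0,0],[0,0,-0.0165,0,0,0],[0,0,-0.018,0,0,0],[0,0,-0.0195,0,0,0],[0,0,-0.021,0,0,0],[0,0,-0.0225,0,0,0],[0,0,-0.024,0,0,0],[0,0,-0.0255,0,0,0],[0,0,-0.0265,0,0,0],[0,0,-0.027,0,0,0],[0,0,-0.027,0,0,0]]}}

```text
t: 18.53
eef_pos: [0.6731, -0.2011, 0.1781]
tool_rot: [-1.208, 1.211, -1.212]
contact_force: [0.5, -0.1, -0.4]
gripper_width: 0.16
```

```bash
cat > look2.py <<'E'
from rec import *
np.set_printoptions(precision=3,suppress=True,linewidth=200)
o=rec();fs=[o['contact_force']]
for i in range(3):
  for c in('side','top'):
    p,d=shot(c);fs.append(ctrl.get_obs()['contact_force'])
    if i==2:
      v,u=np.mgrid[:400,:640];W=world(c,u,v,d)
      L=(p.max(2)<60)&(d>0)&(abs(W[...,1]+.2)<.07)&(W[...,2]>.07)&(W[...,2]<.325)
      for a,b in((.645,.67),(.676,.70)):
        s=W[L&(W[...,0]>a)&(W[...,0]<b)]
        print(c,a,len(s),'z',np.percentile(s[:,2],[0,2,98,100]) if len(s)>5 else '')
print(np.array(fs)[:,2],'mean',np.mean(fs,0),ctrl.get_obs()['t'],ctrl.get_obs()['eef_pos'])
E
python3 look2.py
```

```text
side 0.645 258 z [0.168 0.171 0.279 0.28 ]
side 0.676 162 z [0.18  0.187 0.279 0.281]
top 0.645 215 z [0.184 0.187 0.283 0.284]
top 0.676 139 z [0.233 0.246 0.282 0.282]
[-0.409 -0.639 -1.833  0.301 -0.317 -1.501 -0.645] mean [ 0.013 -0.185 -0.72 ] 18.8333 [ 0.673 -0.201  0.178]
```

Request:
{"op": "send_rows", "data": {"increments": [[0,0,-0.001,0,0,0],[0,0,-0.002,0,0,0],[0,0,-0.003,0,0,0],[0,0,-0.004,0,0,0],[0,0,-0.005,0,0,0],[0,0,-0.006,0,0,0],[0,0,-0.007,0,0,0],[0,0,-0.008,0,0,0],[0,0,-0.008,0,0,0],[0,0,-0.008,0,0,0]]}}

```text
t: 19.67
eef_pos: [0.6731, -0.2011, 0.1701]
tool_rot: [-1.208, 1.211, -1.212]
contact_force: [-0.2, -0.5, -0.5]
gripper_width: 0.162
```

```bash
python3 look2.py; python3 look2.py
```

```text
side 0.645 254 z [0.16  0.165 0.27  0.273]
side 0.676 169 z [0.177 0.181 0.27  0.272]
top 0.645 207 z [0.169 0.18  0.273 0.275]
top 0.676 132 z [0.168 0.214 0.274 0.275]
[-0.477 -0.612 -0.067  0.409 -0.488  0.314 -0.34 ] mean [ 0.019 -0.074 -0.18 ] 19.9667 [ 0.673 -0.201  0.17 ]
side 0.645 255 z [0.161 0.165 0.271 0.272]
side 0.676 167 z [0.176 0.181 0.271 0.272]
top 0.645 204 z [0.173 0.178 0.273 0.277]
top 0.676 131 z [0.171 0.21  0.274 0.275]
[-0.34   0.044  0.79   0.138 -0.068 -0.157  0.265] mean [-0.402 -0.462  0.096] 20.2667 [ 0.673 -0.201  0.17 ]
```

The load is balanced: mean Fz is about 0 and the hook has sagged about 27 mm. I'll release gently in stages.

Request:
{"op": "send_rows", "data": {"increments": [[0,0,0,0,0,0],[0,0,0,0,0,0],[0,0,0,0,0,0]], "jaw": 0.2, "grip_force": 5}}

```text
t: 20.52
eef_pos: [0.6731, -0.201, 0.1701]
tool_rot: [-1.208, 1.211, -1.212]
contact_force: [0.4, 0.0, -0.9]
gripper_width: 0.197
```

Request:
{"op": "send_rows", "data": {"increments": [[0,0,0,0,0,0],[0,0,0,0,0,0],[0,0,0,0,0,0],[0,0,0,0,0,0],[0,0,0,0,0,0],[0,0,0,0,0,0]], "jaw": 0.42}}

```text
t: 21.02
eef_pos: [0.673, -0.2011, 0.1701]
tool_rot: [-1.208, 1.211, -1.212]
contact_force: [-0.2, -0.5, 0.1]
gripper_width: 0.419
```

```bash
python3 look2.py; python3 look.py m6; python3 - <<'E'
from plan import *
np.set_printoptions(precision=3,suppress=True,linewidth=200)
q0=ctrl.get_obs()['joint_pos'];rs=[np.r_[-.004*i,0,0,0,0,0] for i in range(1,13)]+[np.r_[-.048-.004*i,-.002*i,0,0,0,.02*i] for i in range(1,8)]
show(q0,rs)
E
```

```text
side 0.645 261 z [0.149 0.151 0.271 0.272]
side 0.676 163 z [0.175 0.185 0.271 0.272]
top 0.645 212 z [0.177 0.181 0.273 0.274]
top 0.676 132 z [0.165 0.213 0.276 0.279]
[ 0.136 -0.082  0.309 -0.813 -0.591  0.59   0.2  ] mean [-0.045 -0.425 -0.036] 21.3167 [ 0.673 -0.201  0.17 ]
[ 0.758  1.082 -0.431  2.276  3.642  1.533  0.414] [0.477 0.392 0.2  ] 0.421592135485583 [-0.009  0.001  0.07   0.001  0.     0.003]
side {0.6: 0, 0.604: 0, 0.608: 0, 0.612: 0, 0.616: 0, 0.62: 0, 0.624: 0, 0.628: 1, 0.632: 1, 0.636: 1, 0.64: 1, 0.644: 0, 0.648: 0, 0.652: 0, 0.656: 83, 0.66: 83, 0.664: 68, 0.668: 52, 0.672: 35, 0.676: 75, 0.68: 56, 0.684: 38, 0.688: 3, 0.692: 4, 0.696: 2, 0.7: 3, 0.704: 2, 0.708: 1, 0.712: 0}
side 0.64 235 x 0.6616032799715119 y -0.2570417302857013 -0.1564886609790579 z [0.15  0.151 0.271 0.272]
side 0.668 265 x 0.6778335992132516 y -0.25900227703988876 -0.15402375164490856 z [0.147 0.177 0.343 0.345]
top {0.6: 0, 0.604: 0, 0.608: 0, 0.612: 0, 0.616: 0, 0.62: 0, 0.624: 0, 0.628: 0, 0.632: 0, 0.636: 0, 0.64: 0, 0.644: 0, 0.648: 0, 0.652: 0, 0.656: 52, 0.66: 75, 0.664: 65, 0.668
[... 2139 characters left out ...]
.38  2.38  3.78  1.59  0.45]
[-0.06, -0.006, 0.0, 0.0, 0.0, 0.06] |1.1 4 P [ 0.61 -0.21  0.17] c [ 0.61 -0.21  0.22] q [ 0.85  1.09 -0.37  2.37  3.82  1.58  0.44]
[-0.064, -0.008, 0.0, 0.0, 0.0, 0.08] |1.1 4 P [ 0.61 -0.21  0.17] c [ 0.6  -0.21  0.22] q [ 0.87  1.09 -0.36  2.37  3.86  1.56  0.42]
[-0.068, -0.01, 0.0, 0.0, 0.0, 0.1] |1.1 4 P [ 0.61 -0.21  0.17] c [ 0.6  -0.21  0.22] q [ 0.89  1.08 -0.35  2.36  3.9   1.54  0.41]
[-0.072, -0.012, 0.0, 0.0, 0.0, 0.12] |1.1 4 P [ 0.6  -0.21  0.17] c [ 0.59 -0.21  0.22] q [ 0.9   1.08 -0.34  2.35  3.94  1.53  0.39]
[-0.076, -0.014, 0.0, 0.0, 0.0, 0.14] |1.1 4 P [ 0.6  -0.22  0.17] c [ 0.59 -0.22  0.22] q [ 0.92  1.07 -0.33  2.34  3.98  1.51  0.38]
```

View pics/m6.png

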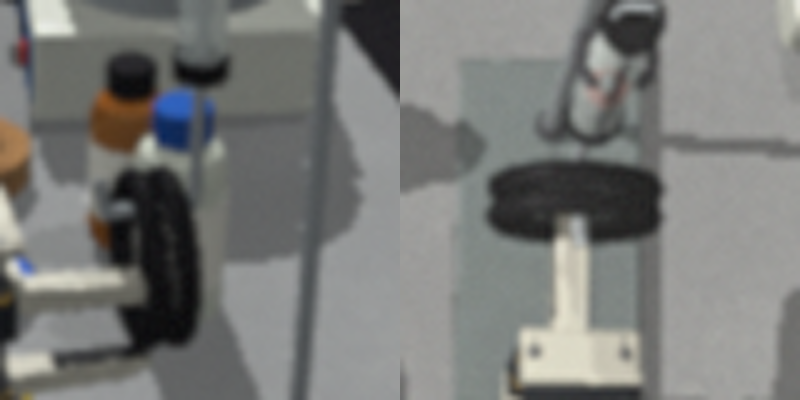

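The rings hang together with the tip visible at crop (120,205), the jaws are open and clear, and there was no bounce. I'll retract along -x.

Request:
{"op": "send_rows", "data": {"increments": [[-0.003,0,0,0,0,0],[-0.007,0,0,0,0,0],[-0.011,0,0,0,0,0],[-0.015,0,0,0,0,0],[-0.02,0,0,0,0,0],[-0.025,0,0,0,0,0],[-0.03,0,0,0,0,0],[-0.035,0,0,0,0,0],[-0.04,0,0,0,0,0],[-0.044,0,0,0,0,0.0],[-0.05,-0.002,0,0,0,0.02],[-0.056,-0.004,0,0,0,0.04],[-0.06,-0.006,0,0,0,0.06],[-0.064,-0.008,0,0,0,0.08],[-0.068,-0.01,0,0,0,0.1],[-0.072,-0.012,0,0,0,0.12],[-0.076,-0.014,0,0,0,0.14],[-0.076,-0.014,0,0,0,0.14]]}}

```text
t: 22.92
eef_pos: [0.5964, -0.2171, 0.1698]
tool_rot: [-1.272, 1.109, -1.111]
contact_force: [-0.2, 0.1, 0.0]
gripper_width: 0.422
```

Request:
{"op": "send_rows", "data": {"increments": [[0,0,0,0,0,0],[0,0,0,0,0,0],[0,0,0,0,0,0],[0,0,0,0,0,0],[0,0,0,0,0,0],[0,0,0,0,0,0],[0,0,0,0,0,0],[0,0,0,0,0,0],[0,0,0,0,0,0],[0,0,0,0,0,0],[0,0,0,0,0,0],[0,0,0,0,0,0],[0,0,0,0,0,0],[0,0,0,0,0,0],[0,0,0,0,0,0],[0,0,0,0,0,0],[0,0,0,0,0,0],[0,0,0,0,0,0],[0,0,0,0,0,0],[0,0,0,0,0,0]]}}

```text
t: 24.58
eef_pos: [0.597, -0.2152, 0.1701]
tool_rot: [-1.271, 1.107, -1.108]
contact_force: [-0.1, -0.1, 0.9]
gripper_width: 0.417
```

Request:
{"op": "send_rows", "data": {"increments": [[0,0,0,0,0,0],[0,0,0,0,0,0],[0,0,0,0,0,0],[0,0,0,0,0,0],[0,0,0,0,0,0],[0,0,0,0,0,0],[0,0,0,0,0,0],[0,0,0,0,0,0],[0,0,0,0,0,0],[0,0,0,0,0,0],[0,0,0,0,0,0],[0,0,0,0,0,0],[0,0,0,0,0,0],[0,0,0,0,0,0],[0,0,0,0,0,0],[0,0,0,0,0,0],[0,0,0,0,0,0],[0,0,0,0,0,0],[0,0,0,0,0,0],[0,0,0,0,0,0]]}}

```text
t: 26.25
eef_pos: [0.597, -0.2151, 0.1701]
tool_rot: [-1.271, 1.107, -1.108]
contact_force: [-0.4, -0.4, 0.1]
gripper_width: 0.417
```

```bash
python3 look2.py; python3 look.py m7; python3 - <<'E'
from h import *
p,d=shot('side');cv2.imwrite('pics/m8.png',np.vstack([cv2.imread('pics/m7.png')[:, :800][:400][100:300],cv2.resize(p[150:350,180:500][:,:,::-1],(640,400))[:,:].copy() if 0 else cv2.copyMakeBorder(cv2.resize(p[150:350,180:500][:,:,::-1],(640,400)),0,0,80,80,cv2.BORDER_CONSTANT)]))
E
```

```text
side 0.645 285 z [0.171 0.175 0.271 0.273]
side 0.676 167 z [0.173 0.184 0.27  0.273]
top 0.645 229 z [0.173 0.176 0.275 0.276]
top 0.676 135 z [0.164 0.218 0.274 0.275]
[ 0.118  0.237  0.199 -0.449  0.001  0.944  0.217] mean [0.193 0.055 0.181] 26.55 [ 0.597 -0.215  0.17 ]
[ 0.919  1.074 -0.335  2.343  3.984  1.509  0.38 ] [ 0.296 -0.337  0.217] 0.4212913484422448 [ 0.066  0.015  0.07   0.001  0.    -0.137]
side {0.6: 0, 0.604: 0, 0.608: 0, 0.612: 0, 0.616: 0, 0.62: 0, 0.624: 0, 0.628: 0, 0.632: 0, 0.636: 0, 0.64: 0, 0.644: 0, 0.648: 0, 0.652: 0, 0.656: 86, 0.66: 89, 0.664: 81, 0.668: 61, 0.672: 35, 0.676: 85, 0.68: 52, 0.684: 34, 0.688: 3, 0.692: 4, 0.696: 4, 0.7: 2, 0.704: 2, 0.708: 1, 0.712: 0}
side 0.64 256 x 0.6616723009667285 y -0.25909727358192214 -0.1566986163556956 z [0.17  0.173 0.271 0.272]
side 0.668 278 x 0.6776504110346241 y -0.25944934340549275 -0.15356169883770288 z [0.177 0.178 0.344 0.344]
top {0.6: 0, 0.604: 0, 0.608: 0, 0.612: 0, 0.616: 0, 0.62: 0, 0.624: 0, 0.628: 0, 0.632: 0, 0.636: 0, 0.64: 0, 0.644: 0, 0.648: 0, 0.652: 0, 0.656: 54, 0.66: 87, 0.664: 65, 0.668: 41, 0.672: 47, 0.676: 56, 0.68: 43, 0.684: 33, 0.688: 2, 0.692: 0, 0.696: 0, 0.7: 0, 0.704: 0, 0.708: 0, 0.712: 0}
top 0.64 206 x 0.6623290015241793 y -0.24822334593414175 -0.14754624796264448 z [0.172 0.175 0.274 0.28 ]
top 0.668 222 x 0.6772299473761151 y -0.248409081178337 -0.14755918965732173 z [0.169 0.17  0.274 0.278]
```

View pics/m8.png

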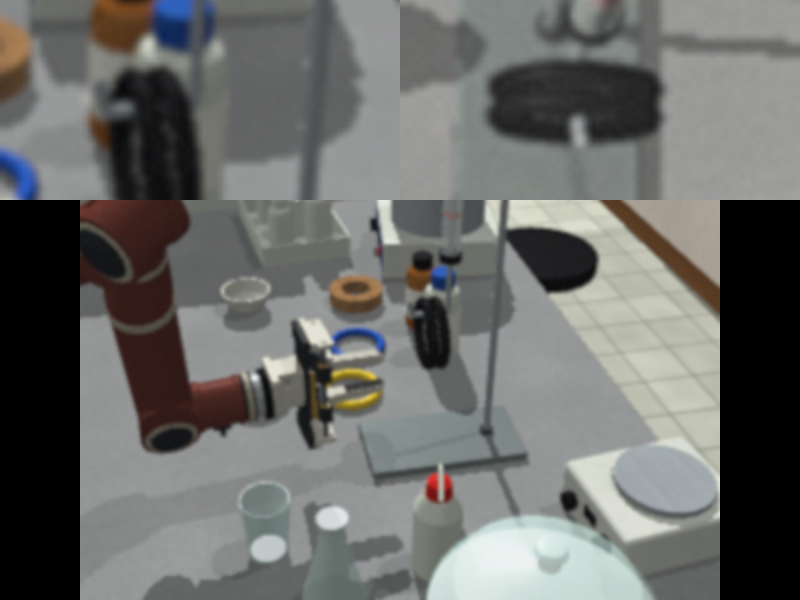

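Both rings hang at rest on the hook, with the tip visible in front of them. The gripper is clear, and the other things look unmoved. I'm handing in.

```bash
python3 -c "
from h import *
print(ticket.hand_in())"
```

```text
the job is handed in; nothing more can be done
None
```

The second black ring now hangs on the hook beside the first, and I have handed the job in at about 27 s on the robot's clock.

**What I did:** I gripped the loose ring across its section, turned it upright and took it over the hook's tip. I nudged the first ring about 6 mm along the arm to make room. Then I lowered the second ring at 12–18 mm/s until the force on the gripper averaged zero, opened the jaws in two steps and backed out.

**Last checks:**
- **Rings:** In both cameras both hang side by side, centred at about x = 0.664 and 0.682. The hook's tip shows in front of them.
- **Hook:** It settled about 27 mm lower, which fits a ring of roughly 0.22 kg. Ring heights stayed within about 2 mm from before release until 5 s after, so I saw no bounce. I did not measure the hook's speed directly.
- **Gripper and bench:** The gripper ended about 60 mm from the rings with no contact force. The other things look where they were; I judged that from the pictures only.

**What disagreed:**
- **Camera offset:** The two cameras differed by about 10 mm in y, because each sees a different face of the rings. I used the mean.
- **Pitch-up test:** My first test of turning the tool level ran into joint limits and ended 2 cm off. I then planned the turn with a fitted arm model, which matched the later moves.

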